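Swing a slotted bar into line on a fixture plate and lock it

ROBOT

A 6-joint arm with a two-finger parallel gripper is mounted at the origin on the work surface. World frame = base frame: x ahead of the robot, y to its left, z up, the work surface at z = 0. Lengths are in mm, angles in degrees, forces in N, time in s.
With the tool pointing down it reaches from about 300 to 850 mm from the base axis. Payload 4.2 kg.
Tool frame: the origin (TCP) lies on the centre line of the jaws, within the pads' length; the fingertips stand 14 mm ahead of it and the grasp point (between the pads) lies 5 mm behind it; x points along the fingers, y is the direction in which the jaws open and shut, and the axes are right-handed (so a half turn about x gives the same grasp; the last joint's range is limited). The gripper opens to 91 mm and grips with 3 to 60 N. Pads are 32 mm wide; open, the fingers measure 118 mm over their backs; the gripper's body (76 mm by 178 mm) begins 60 mm behind the grasp point.
Start: joints at [-67.036, 18.312, 89.639, -0, 72.044, -1.146], TCP at [234.887, -524.852, 227.976] pointing down, gripper open.
Joint ranges: [-177.97, 177.97], [-48.28, 115.42], [12.27, 149.76], [-77.06, 257.06], [2.81, 150.46], [-146.56, 146.56]. Speed limits (degrees/s): [147.25, 147.25, 180, 180, 180, 180].

INTERFACE

Orientations are given as [roll, pitch, yaw] about the fixed x, y, z axes, in that order (R = Rz(yaw) Ry(pitch) Rx(roll)).
In Python, from workcell import readout, optics, env gives the robot as it stands.
- The arm moves only by the shell command python3 -m creep 'ROWS' [OPENING] [FORCE]. ROWS is JSON, a list of rows, each an object with "translation": the shift along the world's x, y, z in cm, a list of three; "delta_rot": the turn, a rotation vector about the world's x, y, z in rad, a list of three. In form: [{"translation": [dx, dy, dz], "delta_rot": [rx, ry, rz]}, ...]. A call has 1 to 5 rows; each row shifts and turns the commanded pose from where the row before left it; what a row does not reach is not made up. A row lasts 1/12 s, in which the tool goes at most 41.7 mm and 7.16 degrees, less where a joint would pass 70% of its speed; a pose out of reach is approached as far as the arm can. A call with a gripper value outside its range is refused whole. OPENING is the gripper's target within -1 to 1 (fully open at 1, half-way at 0, shut at -1), set as the call begins (- or left out, the last holds). The fingers move at their own pace and stop on an object; FORCE is the grip in N (left out, the last holds). Time passes only in rows, so rows that do not move let the fingers close. It gives the time, the measured TCP pose, the force and the opening at its end, in the units of the state.
- readout.state(): the state, without advancing time (a new reading comes with each control period).
- optics.grab_frame(name): name is "side" or "top"; returns (picture, depth): 420x560x3 uint8, red, green, blue; 420x560 float32, mm along the optical axis (not along the pixel's ray), 0 where there is no reading.
- optics.camera_params(name): a dict with "mtx" (3x3 intrinsics, pixels), "k1" (the pictures are not rectified: a ray, as slopes to the right and down, at radius r is drawn at 1 + k1 r^2 times it, then the intrinsics apply), "R" (3x3) and "t" (3): a world point X has camera coordinates R X + t. Camera axes: x right, y down, z forward; pixel columns grow to the right and rows downward; lengths in mm; the calibration is good to about 2 mm. A picture is of the moment at which its call begins. camera_params takes no time and is no camera call.
- env.job_done(): hands the job in, once; it reports no verdict.
The state is a dict: "time_s": time; "qpos": joint angles; "qvel": joint speeds; "effort": joint torques, N m; "ee_pos": TCP position; "ee_rot": TCP orientation; "force": force on the tool from outside, world axes, zero at the start; "torque": the same for the moment, N m; "gripper_width": finger opening in mm.
Only numpy, scipy, OpenCV 4.12 (cv2) and the standard library are available. Lean on these libraries where they do the work, as an engineer would, in place of code of your own. Each camera call takes 0.05 s, during which the arm holds its last target.

TASK

Set up the slotted steel bar on the fixture plate, sliding it on the plate and never lifting it: while it still lies at a slant, slide its open slot fully home onto the upright post, then swing the bar about the post until its side lies against the stop block. Next push the round locking puck along its guide track, round the corner (do not lift it out), until it touches the free end of the bar, and last swing the hold-down arm square across the top of the bar, to its end stop. Leave the other things on the bench and plate where they are, and finish with everything let go.

Things in the scene. Friction and masses are not known exactly. Their poses are not given: they have to be found in the camera images.
- jig: fixed dark steel fixture plate, 310 mm (its x) by 375 mm (its y), 10 mm thick, flat on the bench; origin on the bench surface, z up. In its frame (mm): plate spans x -140..170, y -170..205, top face z 10; post at (90, 170); stop block x 110..126, y -8..48, z 10..26; hold-down pivot at (140, 90). The finished bar lies along x = 90, its free end at y = -18
- post (a point): point on the axis of the upright round steel post, at the plate's top face; the post is 20 mm across and 35 mm tall above the plate, fixed
- stop (a point): middle of the contact face of the stop block, at the plate's top face; the face looks along the plate's -x; block 55 mm long (along the plate's y), 16 mm tall, fixed
- bend (a point): centre of the quarter circle of the guide track, on the plate's top, at (30, -60) mm in the plate's frame. Track: channel 65 mm wide between walls 8 mm thick, 14 mm tall. Its centre line runs along y = -120 from the closed end (x -106) to x = 30, then round a quarter circle of radius 60 about this point to (90, -60), then along +y to the open mouth (see track_mouth)
- track_mouth (a point): middle of the open mouth of the guide track, on the plate's top, at (90, -36) mm in the plate's frame, facing the free end of the finished bar; the puck touching that end is centred at (90, -48)
- bar: loose flat steel bar, 200 x 40 x 20 mm, 0.28 to 0.56 kg, flat on the plate, slanting 0.5 to 0.8 rad off the line, free end nearer the robot. One end has an open slot 24 mm wide, 22 mm deep between two prongs. Origin on the underside, mid-slot, 12 mm in from the prong tips: on the post's axis when the slot is fully home. x runs lengthwise out of the slotted end (the plate's +y when in line), z up
- bar_end (a point): middle of the bar's square free end, at the underside; 188 mm behind the bar's origin
- puck: loose round aluminium locking puck, 60 mm across, 16 mm thick, about 0.35 kg, lying on the plate in the straight part of the guide track, with a black round knob on top, 24 mm across, from 16 to 42 mm above the underside; pushed or pulled high on the knob it can tip; origin centre of underside, z up
- holddown (a joint): angle of the steel hold-down arm about its vertical pivot: near 0 (up to 0.35) parked along the plate's +y, increasing counter-clockwise seen from above; at 1.57 it points along the plate's -x, square across the bar; end stop at 1.6. It moves with light friction (about 1.5 N at the handle) and stays where it is left
- holddown_pivot (a point): pivot of the hold-down arm, at the arm's underside, 33 mm above the bench (3 mm above the bar's top); at (140, 90) mm in the plate's frame
- holddown_grip (a point): centre of the top of the upright round black handle on the arm, 20 mm across, standing 43 mm above the arm; 65 mm out from the pivot, top 88 mm above the bench
- tube_stub: bystander: upright copper tube stub, 36 mm across, 45 mm tall, standing on the fixture plate; origin centre of underside
- plain_bar: bystander: plain flat steel bar 200 x 40 x 12 mm without slot, lying on the bench beside the plate; origin centre of underside, x along its length
- hammer: bystander: hammer, 280 mm long, lying on the bench; handle to its -x
- spacer: bystander: small aluminium spacer block 30 x 34 x 25 mm on the far corner of the plate, outside the track bend; origin centre of underside
- paste_tin: bystander: closed round can, 70 mm across, 90 mm tall; origin centre of underside
- angle_piece: bystander: aluminium angle offcut 110 x 40 x 40 mm; origin centre of underside
Mind the look-alikes: they are no part of the job. What is shaped like the bar but orange is not meant.

How it is judged:
By the outcome, as a careful person would: the job done as asked, in the order asked, and still so for the second after the job is handed in, with the robot touching nothing.
It also fails if it takes over 72 s, if anything falls off the work surface, if the arm or the gripper's body presses on something with over 40 N, if the wrist force passes 120 N, or if a joint passes its speed limit or range.

## Working session

There is one attempt and no reset: what is moved stays moved. The work goes in short steps, Python scripts to look and compute and a shell command to move; the robot and the scene stay as the last step left them, time stands still between calls to the robot, and variables do not carry over. Pictures are saved under pics/ and viewed, and the job is handed in when it is done.

```bash
mkdir -p pics; ls; python3 - <<'E'
from workcell import readout, optics
import cv2
print(readout.state())
for n in("side","top"):
    p,d=optics.grab_frame(n); cv2.imwrite(f"pics/{n}0.png",p[:,:,::-1]); print(n,optics.camera_params(n)); 
    import numpy as np; np.savez(f"{n}0.npz",p=p,d=d)
E
```

```text
pics
{'time_s': 0.0, 'qpos': array([-6.70359522e+01,  1.83498571e+01,  8.97062038e+01, -2.28192944e-04,
        7.20431419e+01, -1.14556406e+00]), 'qvel': array([ 0.02064421,  0.05510335,  0.07829301,  0.01869764,  0.0172642 ,
       -0.01920462]), 'effort': array([-7.34057394e-04, -4.12467849e+01, -2.31972921e+01,  7.27183535e-02,
        4.57396545e-02, -1.42451440e-04]), 'ee_pos': array([ 234.6940919 , -524.3982044 ,  227.13951033]), 'ee_rot': array([-91.02025905,  89.90079695, 113.08942338]), 'force': array([0.40179722, 0.20294499, 0.99270174]), 'torque': array([0.02678854, 0.00710181, 0.03305839]), 'gripper_width': 90.91320383250827}
side {'mtx': array([[448.26059488,   0.        , 275.30764468],
       [  0.        , 448.26059488, 213.28115292],
       [  0.        ,   0.        ,   1.        ]]), 'k1': 0.007601592026512554, 'R': array([[-0.87382166, -0.48617596, -0.00828543],
       [-0.26708488,  0.49414088, -0.82733939],
       [ 0.40632669, -0.72073416, -0.56164125]]), 't': array([ 359.07984558,  187.5451831 , 1130.12326051])}
top {'mtx': array([[383.91084797,   0.        , 281.34719936],
       [  0.        , 383.91084797, 208.41474461],
       [  0.        ,   0.        ,   1.        ]]), 'k1': -0.08939503217438362, 'R': array([[-0.01969131, -0.99978433, -0.00659888],
       [-0.99729702,  0.02010877, -0.07067026],
       [ 0.07078771,  0.00518945, -0.9974779 ]]), 't': array([  -1.1474989 ,  418.6219486 , 1067.94629868])}
```

View pics/side0.png

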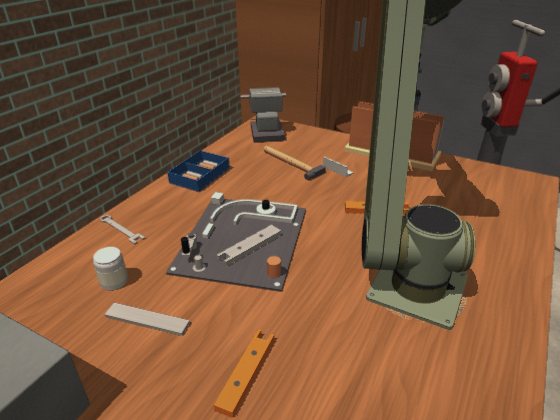

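View pics/top0.png

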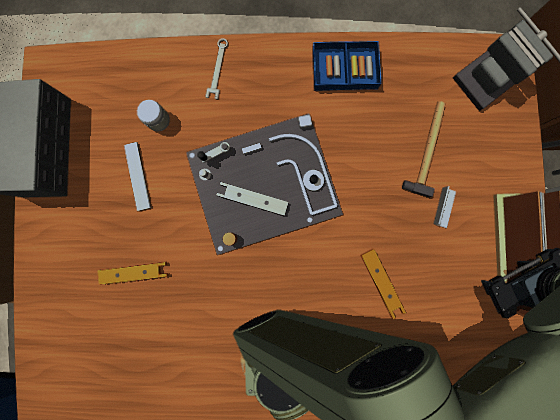

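```bash
cat > h.py <<'E'
import numpy as np, cv2
from workcell import readout, optics
P={n:optics.camera_params(n) for n in("side","top")}
def proj(n,X):
    c=P[n]; Y=np.atleast_2d(X)@np.array(c["R"]).T+c["t"]; s=Y[:,:2]/Y[:,2:]; r2=(s**2).sum(1,keepdims=True)
    s=s*(1+c["k1"]*r2); K=c["mtx"]; return np.c_[K[0,0]*s[:,0]+K[0,2],K[1,1]*s[:,1]+K[1,2]]
def ray(n,uv):
    c=P[n];K=c["mtx"]; uv=np.atleast_2d(uv).astype(float)
    d=(uv-[K[0,2],K[1,2]])/[K[0,0],K[1,1]]; s=d.copy()
    for _ in range(20): s=d/(1+c["k1"]*(s**2).sum(1,keepdims=True))
    R=np.array(c["R"]); o=-R.T@c["t"]; return o,np.c_[s,np.ones(len(s))]@R
def onz(n,uv,z):
    o,d=ray(n,uv); return o+d*((z-o[2])/d[:,2])[:,None]
def grab(n,tag):
    p,d=optics.grab_frame(n); np.savez(f"{n}{tag}.npz",p=p,d=d); return p,d
def crop(p,box,k,fn):
    x0,y0,x1,y1=box; c=cv2.resize(p[y0:y1,x0:x1],None,fx=k,fy=k,interpolation=cv2.INTER_CUBIC); cv2.imwrite(fn,c[:,:,::-1])
E
python3 - <<'E'
from h import *
p=np.load("top0.npz")["p"]; crop(p,(175,105,355,265),4.4,"pics/c0.png")
p=np.load("side0.npz")["p"]; crop(p,(160,180,320,290),5,"pics/c1.png")
E
```

```text
(no output)
```

View pics/c0.png

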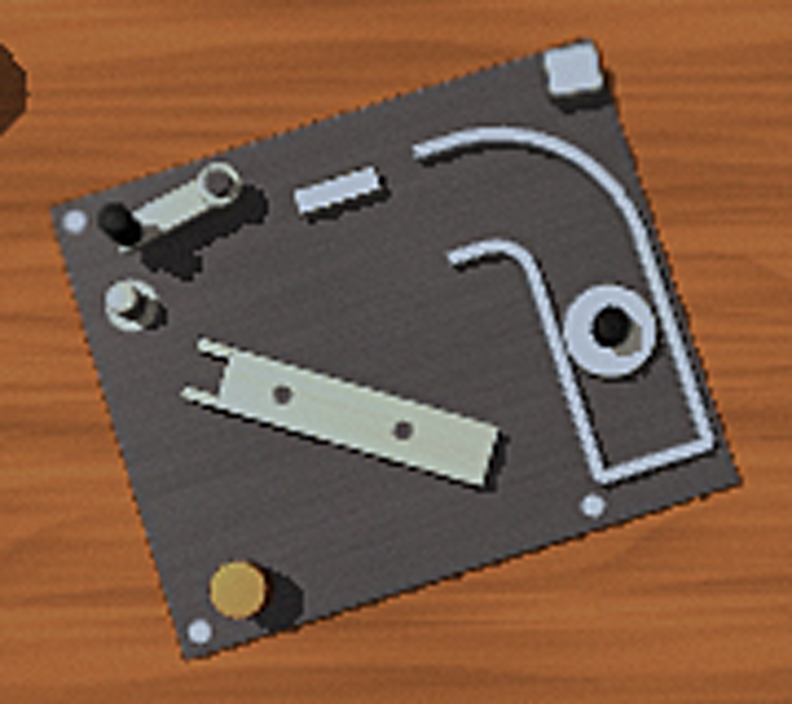

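View pics/c1.png

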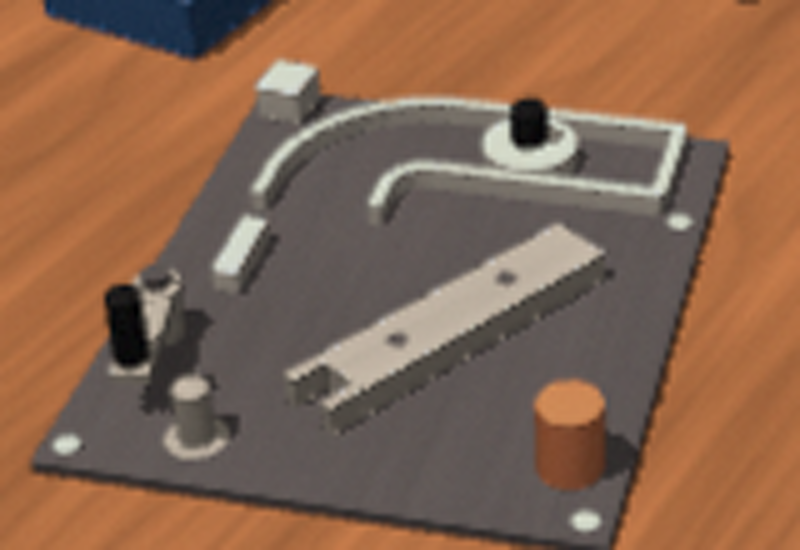

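The crop shows the steel slotted bar lying on the plate at crop (340,415). The two orange slotted bars, at top-view pixels (133,272) and (383,283), are look-alikes off the plate, and (137,176) is the plain bar. So the bar on the plate is the one meant.

```bash
python3 - <<'E'
from h import *
p=np.load("top0.npz")["p"]; 
S=4.4
f=lambda l:(np.array(l,float)+0.5)/S+[175,105]-0.5
hsv=cv2.cvtColor(p,cv2.COLOR_RGB2HSV)
# plate hull by low sat
m=((hsv[...,1]<75)|(hsv[...,2]<40)).astype(np.uint8); box=np.zeros_like(m); box[108:262,183:348]=1; m&=box
m=cv2.morphologyEx(m,cv2.MORPH_OPEN,np.ones((3,3)))
cs,_=cv2.findContours(m,cv2.RETR_EXTERNAL,cv2.CHAIN_APPROX_NONE); c=max(cs,key=cv2.contourArea)
w=onz("top",c[:,0].astype(float),10)[:,:2].astype(np.float32)
r=cv2.minAreaRect(w); print(r)
W=onz("top",f([(52,210),(592,40),(742,482),(186,660)]),10)[:,:2]; print("corners",W.round(1))
L=np.array([[170,205],[170,-170],[-140,-170],[-140,205.]])
def fit(L,W):
    cl,cw=L.mean(0),W.mean(0);U,_,V=np.linalg.svd((L-cl).T@(W-cw));R=V.T@U.T
    return R,cw-R@cl
R,t=fit(L,W);print("plate",np.degrees(np.arctan2(R[1,0],R[0,0])),t,(W-(L@R.T+t)).round(1))
bx=cv2.boxPoints(r);print("box",bx)
tl=lambda X:((X[:,:2]-t)@R).round(1)
q=lambda l,z:tl(onz("top",f(l),z))
print("post top",q([(123,299)],45),"stop",q([(295,192),(378,172),(384,188),(300,208)],26))
print("pivot",q([(219,182)],39),"grip",q([(117,222)],88))
print("puck rim ctr",q([(609,331)],26),"knob",q([(611,325)],52))
print("bar free corners",q([(500,430),(484,487)],30),"prong",q([(205,340),(184,390)],30))
print("tube",q([(238,588)],55),"spacer",q([(573,70)],35))
print("tip of bar world",onz("top",f([(500,430),(484,487),(205,340),(184,390)]),30))
E
```

```text
((493.24383544921875, 40.36631774902344), (309.8598327636719, 374.347900390625), 16.570186614990234)
corners [[ 586.8  261.5]
 [ 692.5  -95.5]
 [ 399.  -184.5]
 [ 291.8  175. ]]
plate 16.571017631318117 [483.12996788  18.07988785] [[-0.8 -1.5]
 [-2.1  0.9]
 [ 1.6  0.3]
 [ 1.3  0.4]]
box [[ 291.36792  175.58273]
 [ 398.12805 -183.21893]
 [ 695.11975  -94.8501 ]
 [ 588.3596   263.95157]]
post top [[ 89.8 170.5]] stop [[126.5  47.3]
 [122.5  -7.5]
 [111.3  -8. ]
 [115.5  47.4]]
pivot [[144.4  91.2]] grip [[126.6 153.8]]
puck rim ctr [[ -21. -117.]] knob [[ -20.8 -116.3]]
bar free corners [[-60.6 -31.2]
 [-91.9 -10.6]] prong [[ 51.6 130.2]
 [ 25.  152.4]]
tube [[-106.4  153.1]] spacer [[ 145.9 -146.7]]
tip of bar world [[433.99653168 -29.11221581  30.        ]
 [398.10254266 -18.25967306  30.        ]
 [495.41389398 157.61389566  30.        ]
 [463.64833024 171.27284892  30.        ]]
```

Measured bar length is 198.5 mm, slant 0.615 rad and the post sits at plate (89.8,170.5), all agreeing with the given sizes. I'll move above the bar grip point at about (445,63), with the jaws across the bar.

```bash
python3 -m creep '[{"translation":[1.4,3.9,0],"delta_rot":[0,0,0.055]},{"translation":[1.4,3.9,0],"delta_rot":[0,0,0.055]},{"translation":[1.4,3.9,0],"delta_rot":[0,0,0.055]},{"translation":[1.4,3.9,0],"delta_rot":[0,0,0.055]},{"translation":[1.4,3.9,0],"delta_rot":[0,0,0.055]}]' 1 20
python3 -m creep '[{"translation":[1.4,3.9,0],"delta_rot":[0,0,0.055]},{"translation":[1.4,3.9,0],"delta_rot":[0,0,0.055]},{"translation":[1.4,3.9,0],"delta_rot":[0,0,0.055]},{"translation":[1.4,3.9,0],"delta_rot":[0,0,0.055]},{"translation":[1.4,3.9,0],"delta_rot":[0,0,0.055]}]'
python3 -m creep '[{"translation":[1.4,3.9,0],"delta_rot":[0,0,0.055]},{"translation":[1.4,3.9,0],"delta_rot":[0,0,0.055]},{"translation":[1.4,3.9,0],"delta_rot":[0,0,0.055]},{"translation":[1.4,3.9,0],"delta_rot":[0,0,0.055]},{"translation":[1.4,3.9,0],"delta_rot":[0,0,0.055]}]'
```

```text
time_s: 0.52
ee_pos: [304.8, -327.9, 227.6]
ee_rot: [-107.6, 90.0, 112.4]
force: [1.2, -0.6, -0.2]
gripper_width: 91.2
time_s: 0.93
ee_pos: [374.8, -132.9, 227.9]
ee_rot: [102.7, 90.0, -21.6]
force: [0.7, -0.7, 0.7]
gripper_width: 91.3
time_s: 1.35
ee_pos: [444.8, 62.3, 227.9]
ee_rot: [8.0, 90.0, -100.5]
force: [1.3, -1.3, 0.1]
gripper_width: 91.5
```

```bash
python3 -m creep '[{"translation":[0,0,-3],"delta_rot":[0,0,0]},{"translation":[0,0,-3],"delta_rot":[0,0,0]},{"translation":[0,0,-3],"delta_rot":[0,0,0]},{"translation":[0,0,-3],"delta_rot":[0,0,0]},{"translation":[0,0,0],"delta_rot":[0,0,0]}]'
python3 - <<'E'
from h import *
p,_=grab("side","1"); crop(p,(150,120,350,290),4,"pics/s1.png")
p,_=grab("top","1"); crop(p,(175,105,355,265),4.4,"pics/t1.png")
R0=np.array(readout.state()["ee_rot"])*np.pi/180
from scipy.spatial.transform import Rotation as Ro
R=Ro.from_euler("xyz",R0).as_matrix(); print(R.round(3), np.degrees(np.arctan2(R[1,1],R[0,1])))
E
```

```text
time_s: 1.77
ee_pos: [440.5, 59.9, 103.2]
ee_rot: [-64.7, 89.3, -173.3]
force: [-0.4, -0.0, -0.3]
gripper_width: 91.5
[[-0.002  0.948 -0.319]
 [-0.    -0.319 -0.948]
 [-1.    -0.002  0.001]] -18.625220009342268
```

View pics/s1.png

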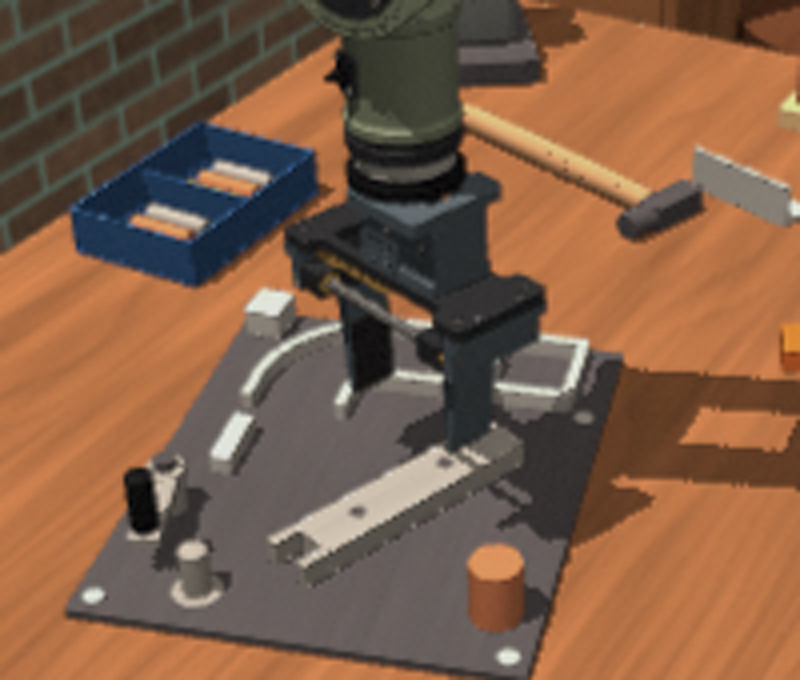

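View pics/t1.png

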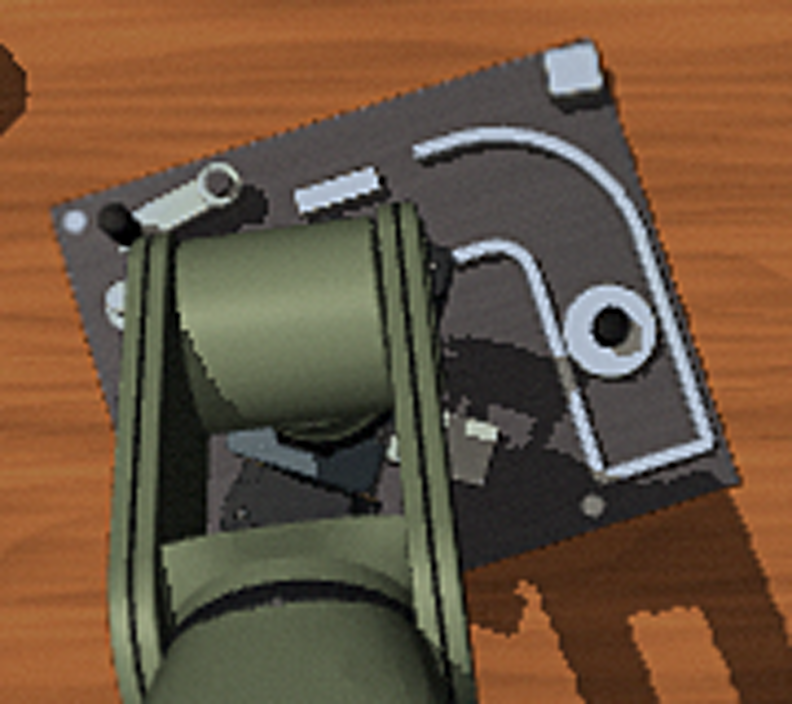

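```bash
python3 -m creep '[{"translation":[0,0,-2],"delta_rot":[0,0,0]},{"translation":[0,0,-2],"delta_rot":[0,0,0]},{"translation":[0,0,0],"delta_rot":[0,0,0]},{"translation":[0,0,0],"delta_rot":[0,0,0]}]'
python3 - <<'E'
from h import *
print(readout.state())
p,_=grab("side","2"); crop(p,(170,170,320,290),5.2,"pics/s2.png")
print(proj("side",[[445,63,54]]))
E
```

```text
time_s: 2.2
ee_pos: [445.7, 60.1, 69.3]
ee_rot: [113.0, 89.9, 4.3]
force: [0.2, -1.1, 0.6]
gripper_width: 91.4
{'time_s': 2.2, 'qpos': array([ 6.21714851e+00,  1.71533347e+01,  1.18297843e+02, -4.02443344e-03,
        4.44634541e+01,  2.48564540e+01]), 'qvel': array([ 0.10329332, -0.99158293, -1.35765076, -0.0562919 , -0.3496182 ,
       -0.03368798]), 'effort': array([ 5.11574399e-03, -3.22518969e+01, -1.57139575e+01,  5.67280781e-02,
        1.03537354e-02, -1.61504551e-03]), 'ee_pos': array([445.7044965 ,  60.1060971 ,  69.25993927]), 'ee_rot': array([112.96232487,  89.91458481,   4.32588949]), 'force': array([ 0.20202857, -1.08405739,  0.58683882]), 'torque': array([-0.09020679, -0.09135589, -0.04897388]), 'gripper_width': 91.35811089912212}
[[253.22516719 233.29488737]]
```

View pics/s2.png

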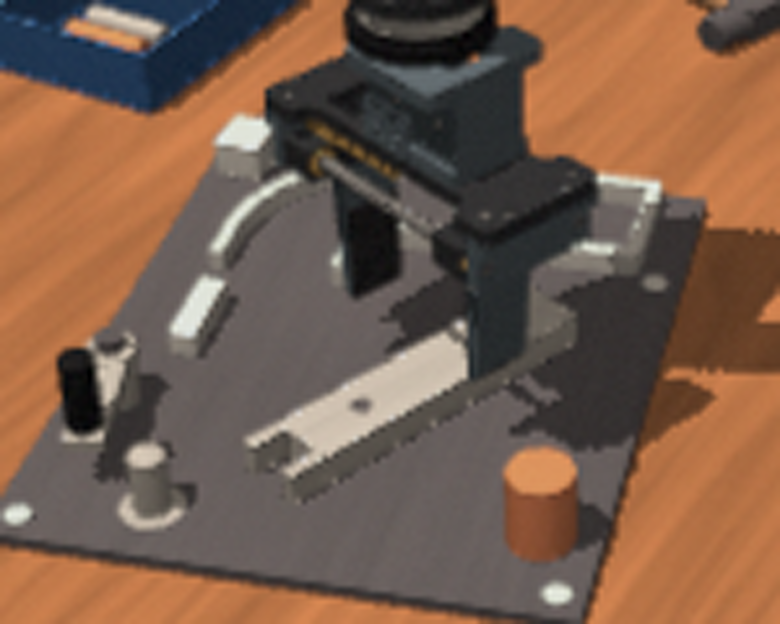

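```bash
python3 -m creep '[{"translation":[0,0.1,-1.4],"delta_rot":[0,0,0]},{"translation":[0,0,-1.4],"delta_rot":[0,0,0]},{"translation":[0,0,-1.2],"delta_rot":[0,0,0]},{"translation":[0,0,0],"delta_rot":[0,0,0]},{"translation":[0,0,0],"delta_rot":[0,0,0]}]'
python3 -m creep '[{"translation":[0,0,0],"delta_rot":[0,0,0]},{"translation":[0,0,0],"delta_rot":[0,0,0]},{"translation":[0,0,0],"delta_rot":[0,0,0]},{"translation":[0,0,0],"delta_rot":[0,0,0]},{"translation":[0,0,0],"delta_rot":[0,0,0]}]' -0.3 20
python3 -m creep '[{"translation":[0,0,0],"delta_rot":[0,0,0]},{"translation":[0,0,0],"delta_rot":[0,0,0]},{"translation":[0,0,0],"delta_rot":[0,0,0]},{"translation":[0,0,0],"delta_rot":[0,0,0]},{"translation":[0,0,0],"delta_rot":[0,0,0]}]'
```

```text
time_s: 2.67
ee_pos: [445.8, 61.2, 29.2]
ee_rot: [114.1, 89.9, 5.5]
force: [1.4, -0.1, 0.1]
gripper_width: 91.3
time_s: 3.08
ee_pos: [445.1, 61.2, 28.4]
ee_rot: [111.5, 90.0, 2.9]
force: [-0.5, -0.1, -0.3]
gripper_width: 60.7
time_s: 3.5
ee_pos: [445.0, 61.1, 28.0]
ee_rot: [98.3, 90.0, -10.3]
force: [0.4, 0.3, -0.6]
gripper_width: 40.0
```

```bash
python3 -m creep '[{"translation":[0.8,-0.27,0],"delta_rot":[0,0,0]},{"translation":[0.8,-0.27,0],"delta_rot":[0,0,0]},{"translation":[0.8,-0.27,0],"delta_rot":[0,0,0]},{"translation":[0,0,0],"delta_rot":[0,0,0]}]' -0.3 30
python3 -m creep '[{"translation":[0.37,1.1,0],"delta_rot":[0,0,0]},{"translation":[0.37,1.1,0],"delta_rot":[0,0,0]},{"translation":[0.37,1.1,0],"delta_rot":[0,0,0]},{"translation":[0,0,0],"delta_rot":[0,0,0]},{"translation":[0,0,0],"delta_rot":[0,0,0]}]'
python3 - <<'E'
from h import *
print(readout.state()["ee_pos"])
p,_=grab("side","3"); crop(p,(165,190,265,275),7.5,"pics/s3.png")
p,_=grab("top","3"); crop(p,(175,105,355,265),4.4,"pics/t3.png")
E
```

```text
time_s: 3.83
ee_pos: [469.1, 52.9, 28.0]
ee_rot: [-74.7, 90.0, 176.7]
force: [1.4, 0.0, -2.0]
gripper_width: 39.9
time_s: 4.25
ee_pos: [481.0, 87.5, 28.0]
ee_rot: [144.3, 89.9, 35.7]
force: [0.8, 2.1, 0.2]
gripper_width: 39.5
[480.95391532  87.46827472  27.97217709]
```

View pics/s3.png

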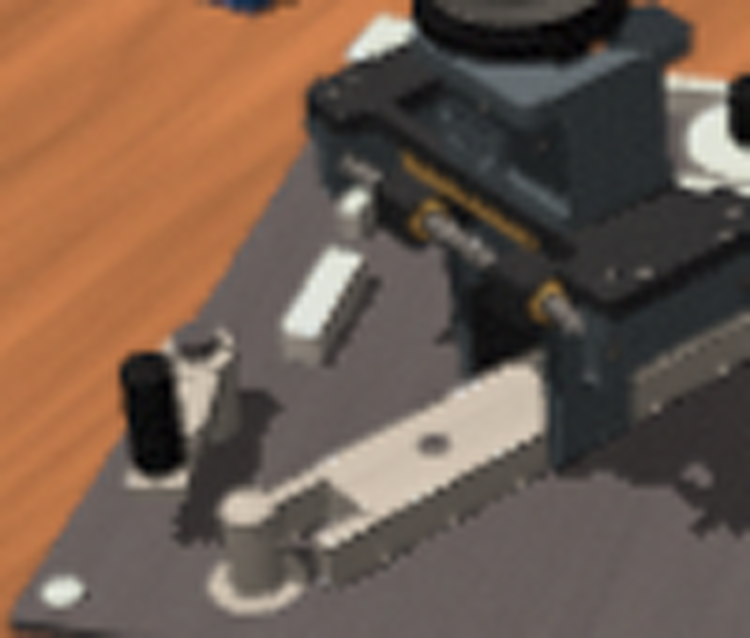

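View pics/t3.png

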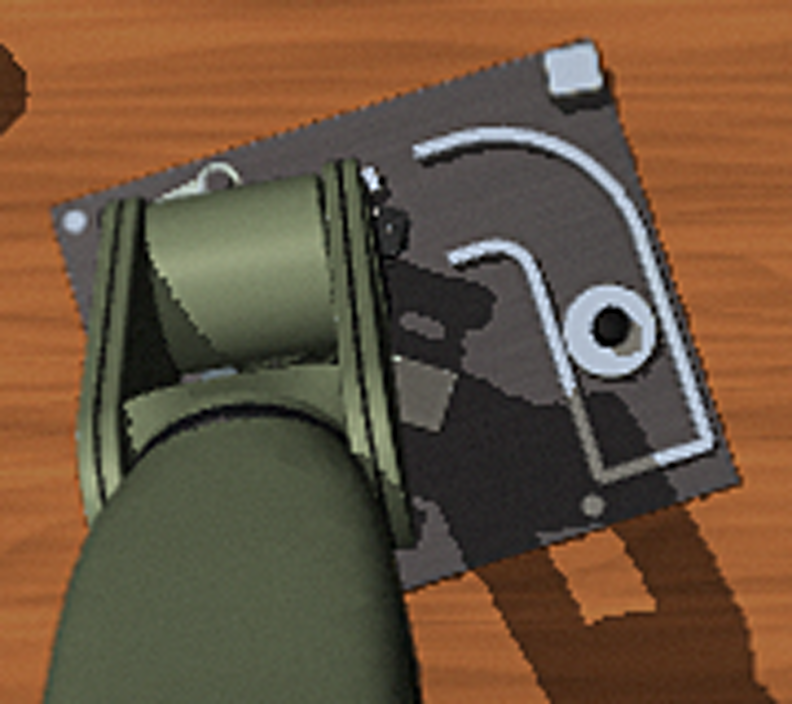

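```bash
python3 - <<'E'
from h import *
f=lambda l:(np.array(l,float)+0.5)/7.5+[165,190]-0.5
post=onz("side",f([(248,508)]),45)[0]; print("post",post, "base", onz("side",f([(252,585)]),10)[0])
near=onz("side",f([(322,545),(430,488),(545,425)]),30); far=onz("side",f([(272,505),(405,430),(540,356)]),30)
slot=onz("side",f([(325,480),(368,507)]),30)
print(near,far,slot)
tp=onz("top",(np.array([[123,299]])+.5)/4.4+[174.5,104.5],45)[0];print("post top cam",tp)
for nm,po in(("s",post),("t",tp)):
    for th in(70.4,71.4,72.4):
        a=np.radians(th);u=np.array([np.cos(a),np.sin(a)]);r=np.array([u[1],-u[0]])
        print(nm,th,"lat near",((near[:,:2]-po[:2])@r).round(1),"far",((far[:,:2]-po[:2])@r).round(1),"slotfloor along",((slot[:,:2]-po[:2])@u).round(1),"tcp lat",((np.array([480.95,87.47])-po[:2])@r).round(1))
E
```

```text
post [524.33187299 210.84256143  45.        ] base [526.23218511 212.0720263   10.        ]
[[501.75596583 200.91124049  30.        ]
 [486.46598219 157.17725506  30.        ]
 [470.1786868  107.33625578  30.        ]] [[530.29079488 191.69986952  30.        ]
 [513.46334356 134.14795513  30.        ]
 [494.62072139  73.28962405  30.        ]] [[522.06183404 171.40295506  30.        ]
 [499.72873108 176.35945995  30.        ]]
post top cam [520.53513438 207.06802092  45.        ]
s 70.4 lat near [-17.9 -17.7 -16.3] far [12.  15.5 18.2] slotfloor along [-37.9 -40.7] tcp lat 0.5
s 71.4 lat near [-18.2 -18.8 -18.3] far [11.8 14.2 15.7] slotfloor along [-38.1 -40.5] tcp lat -1.8
s 72.4 lat near [-18.5 -19.9 -20.3] far [11.5 12.8 13.3] slotfloor along [-38.3 -40.3] tcp lat -4.0
t 70.4 lat near [-15.6 -15.4 -14. ] far [14.3 17.8 20.5] slotfloor along [-33.1 -35.9] tcp lat 2.8
t 71.4 lat near [-15.8 -16.4 -15.9] far [14.1 16.6 18.1] slotfloor along [-33.3 -35.7] tcp lat 0.6
t 72.4 lat near [-16.  -17.4 -17.8] far [13.9 15.3 15.7] slotfloor along [-33.5 -35.6] tcp lat -1.6
```

```bash
python3 - <<'E'
from h import *
p=np.load("side3.npz")["p"]; c=crop(p,(188,235,238,272),16,"pics/s3b.png")
E
```

```text
(no output)
```

View pics/s3b.png

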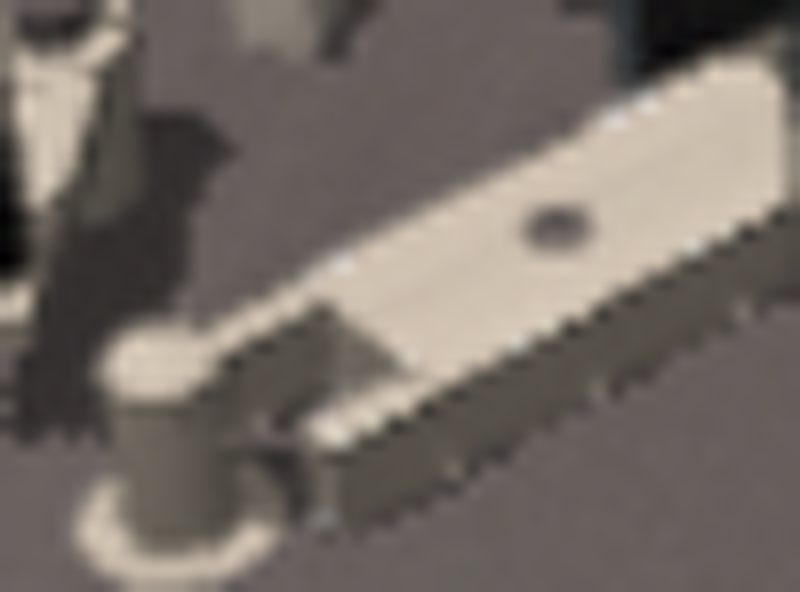

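```bash
python3 - <<'E'
from h import *
f=lambda l:(np.array(l,float)+0.5)/16+[188,235]-0.5
post=onz("side",f([(157,362)]),45)[0]; print(post)
pix=dict(near=[(345,445),(560,328),(785,205)],far=[(220,330),(450,200),(740,45)],inn=[(310,430),(415,374)],inf=[(230,362),(333,303)],floor=[(335,305),(415,372)])
W={k:onz("side",f(v),30)[:,:2] for k,v in pix.items()}
for k in("near","far","inn","inf"):
    d=W[k][0]-W[k][-1]; print(k,np.degrees(np.arctan2(d[1],d[0])).round(1))
for th in(70.4,71.4,72.4):
    a=np.radians(th);u=np.array([np.cos(a),np.sin(a)]);r=np.array([u[1],-u[0]])
    print(th,{k:((v-post[:2])@(u if k=="floor" else r)).round(1) for k,v in W.items()})
E
```

```text
[525.35143391 210.73439243  45.        ]
near 71.7
far 72.9
inn 71.2
inf 74.1
70.4 {'near': array([-22.1, -21.2, -20. ]), 'far': array([16.3, 19.3, 21.2]), 'inn': array([-15.1, -14.8]), 'inf': array([8.2, 9.6]), 'floor': array([-39.2, -39.2])}
71.4 {'near': array([-22.4, -22.3, -22. ]), 'far': array([16. , 18.1, 18.9]), 'inn': array([-15.4, -15.5]), 'inf': array([7.9, 9. ]), 'floor': array([-39.4, -38.9])}
72.4 {'near': array([-22.8, -23.4, -23.9]), 'far': array([15.6, 16.9, 16.6]), 'inn': array([-15.7, -16.2]), 'inf': array([7.6, 8.3]), 'floor': array([-39.5, -38.7])}
```

The side view gives bar width 40 and slot 24, both correct. The slot centre sits about 3 mm to the left of the post, so I'll shift it right and then nose it in.

```bash
python3 -m creep '[{"translation":[0.27,-0.09,0],"delta_rot":[0,0,0]},{"translation":[0,0,0],"delta_rot":[0,0,0]},{"translation":[0.16,0.48,0],"delta_rot":[0,0,0]},{"translation":[0.16,0.47,0],"delta_rot":[0,0,0]},{"translation":[0,0,0],"delta_rot":[0,0,0]}]'
python3 - <<'E'
from h import *
print(readout.state()["ee_pos"])
p,_=grab("side","4"); crop(p,(188,235,238,272),16,"pics/s4.png")
E
```

```text
time_s: 4.77
ee_pos: [486.1, 94.8, 27.9]
ee_rot: [57.7, 90.0, -50.9]
force: [-0.9, -1.9, 1.6]
gripper_width: 39.7
[486.14033068  94.84495166  27.94701766]
```

View pics/s4.png

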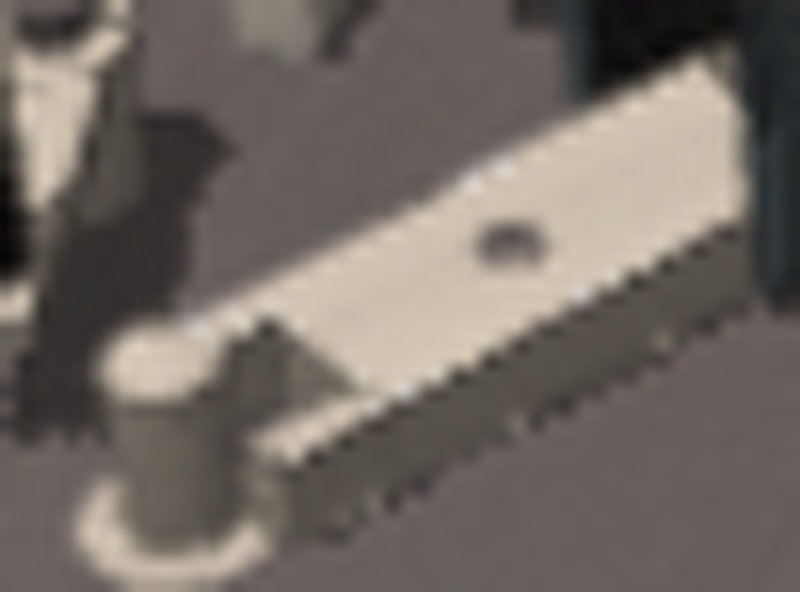

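```bash
python3 - <<'E'
from h import *
f=lambda l:(np.array(l,float)+0.5)/16+[188,235]-0.5
post=onz("side",f([(157,362)]),45)[0]
pix=dict(near=[(295,462),(520,340),(735,225)],far=[(200,322),(450,188),(690,62)],inn=[(255,445),(355,392)],floor=[(275,320),(360,388)])
W={k:onz("side",f(v),30)[:,:2] for k,v in pix.items()}
for k in("near","far","inn"):
    d=W[k][0]-W[k][-1]; print(k,np.degrees(np.arctan2(d[1],d[0])).round(1))
for th in(70.4,71.4,72.4):
    a=np.radians(th);u=np.array([np.cos(a),np.sin(a)]);r=np.array([u[1],-u[0]])
    print(th,{k:((v-post[:2])@(u if k=="floor" else r)).round(1) for k,v in W.items()})
E
```

```text
near 71.4
far 72.0
inn 71.0
70.4 {'near': array([-20.2, -19.3, -18.7]), 'far': array([20.3, 22.1, 23.2]), 'inn': array([-12.3, -12. ]), 'floor': array([-29.5, -30.1])}
71.4 {'near': array([-20.4, -20.2, -20.5]), 'far': array([20. , 20.8, 21. ]), 'inn': array([-12.4, -12.5]), 'floor': array([-29.7, -29.9])}
72.4 {'near': array([-20.6, -21.2, -22.2]), 'far': array([19.6, 19.5, 18.8]), 'inn': array([-12.6, -13. ]), 'floor': array([-29.9, -29.6])}
```

```bash
python3 -m creep '[{"translation":[0.13,0.38,0],"delta_rot":[0,0,0]},{"translation":[0.13,0.38,0],"delta_rot":[0,0,0]},{"translation":[0.13,0.38,0],"delta_rot":[0,0,0]},{"translation":[0,0,0],"delta_rot":[0,0,0]}]'
python3 -m creep '[{"translation":[0.08,0.24,0],"delta_rot":[0,0,0]},{"translation":[0.08,0.24,0],"delta_rot":[0,0,0]},{"translation":[0,0,0],"delta_rot":[0,0,0]}]'
python3 -m creep '[{"translation":[0.03,0.09,0],"delta_rot":[0,0,0]},{"translation":[0.03,0.1,0],"delta_rot":[0,0,0]},{"translation":[0,0,0],"delta_rot":[0,0,0]}]'
```

```text
time_s: 5.15
ee_pos: [490.2, 106.9, 27.9]
ee_rot: [151.9, 89.9, 43.3]
force: [-0.6, -1.1, 1.4]
gripper_width: 40.0
time_s: 5.4
ee_pos: [491.6, 111.3, 28.0]
ee_rot: [153.4, 90.0, 44.8]
force: [-1.5, -1.5, 2.2]
gripper_width: 39.8
time_s: 5.65
ee_pos: [492.0, 112.8, 27.9]
ee_rot: [103.5, 90.0, -5.2]
force: [-1.3, -4.0, 1.9]
gripper_width: 39.9
```

```bash
python3 -m creep '[{"translation":[0.03,0.1,0],"delta_rot":[0,0,0]},{"translation":[0.03,0.1,0],"delta_rot":[0,0,0]},{"translation":[0,0,0],"delta_rot":[0,0,0]}]'
python3 - <<'E'
from h import *
p,_=grab("side","5"); crop(p,(188,235,238,272),16,"pics/s5.png")
E
```

```text
time_s: 5.9
ee_pos: [492.1, 113.4, 27.9]
ee_rot: [-6.0, 89.8, -114.5]
force: [-1.4, -8.9, 2.9]
gripper_width: 40.1
```

View pics/s5.png

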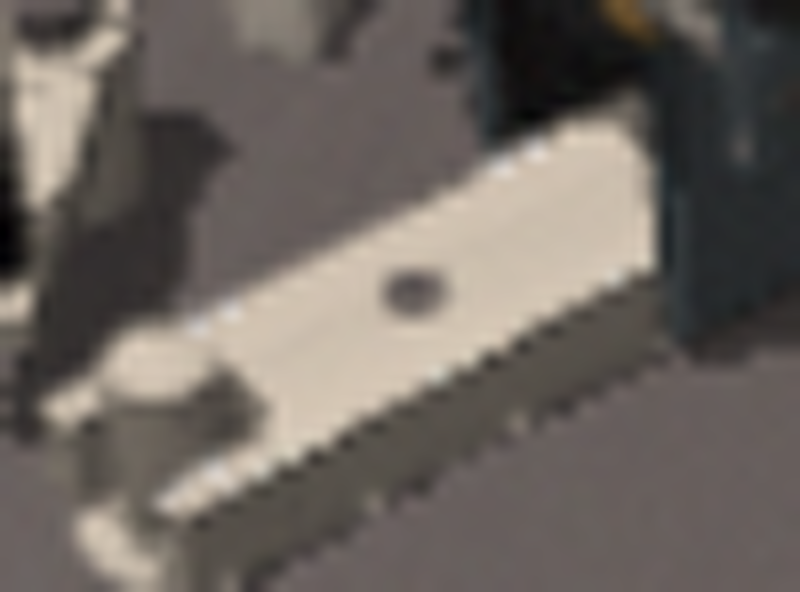

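The force rose to 9 N and the TCP stalled with the slot floor about 10 mm from the post axis, so the slot is home. Next I'll swing the bar about the post, stopping about 10° short.

```bash
python3 -m creep '[{"translation":[0.57,-0.17,0],"delta_rot":[0,0,0.061]},{"translation":[0.58,-0.14,0],"delta_rot":[0,0,0.061]},{"translation":[0,0,0],"delta_rot":[0,0,0]}]'
python3 -m creep '[{"translation":[0.59,-0.1,0],"delta_rot":[0,0,0.061]},{"translation":[0.6,-0.06,0],"delta_rot":[0,0,0.061]},{"translation":[0,0,0],"delta_rot":[0,0,0]}]'
python3 -m creep '[{"translation":[0.6,-0.03,0],"delta_rot":[0,0,0.061]},{"translation":[0.6,0.01,0],"delta_rot":[0,0,0.061]},{"translation":[0,0,0],"delta_rot":[0,0,0]}]'
python3 - <<'E'
from h import *
p,_=grab("side","6"); crop(p,(165,190,265,275),7.5,"pics/s6.png")
E
```

```text
time_s: 6.2
ee_pos: [503.1, 110.6, 27.9]
ee_rot: [-47.0, 89.8, -148.4]
force: [-4.0, -5.4, 5.3]
gripper_width: 39.9
time_s: 6.45
ee_pos: [514.9, 109.0, 27.9]
ee_rot: [-52.4, 89.8, -146.8]
force: [-4.1, -6.4, 6.6]
gripper_width: 39.7
time_s: 6.7
ee_pos: [527.3, 108.7, 27.9]
ee_rot: [-50.2, 89.8, -137.7]
force: [-3.2, -6.9, 4.0]
gripper_width: 39.9
```

View pics/s6.png

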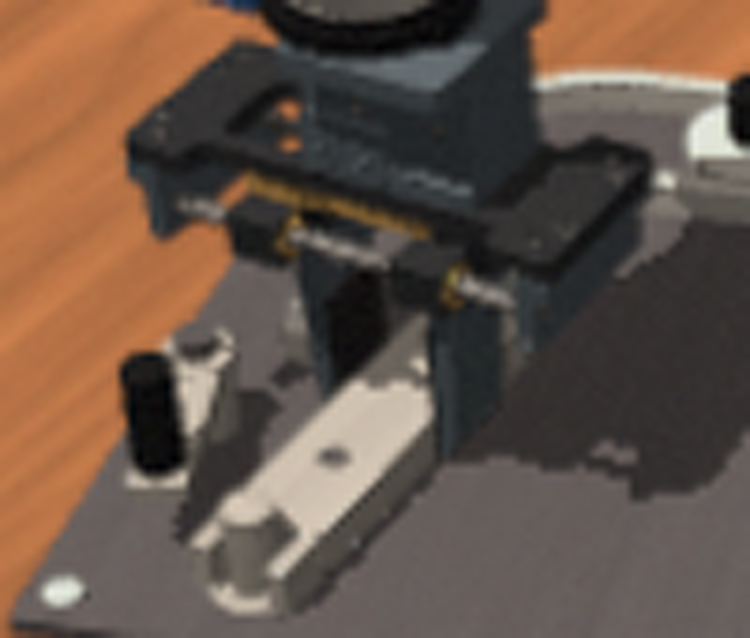

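```bash
python3 -m creep '[{"translation":[0.6,0.04,0],"delta_rot":[0,0,0.061]},{"translation":[0,0,0],"delta_rot":[0,0,0]}]'
python3 -m creep '[{"translation":[0,0,0],"delta_rot":[0,0,0]},{"translation":[0,0,0],"delta_rot":[0,0,0]},{"translation":[0,0,0],"delta_rot":[0,0,0]}]' 0.15
python3 -m creep '[{"translation":[0,0,2],"delta_rot":[0,0,0]},{"translation":[0,0,3],"delta_rot":[0,0,0]},{"translation":[0,0,3],"delta_rot":[0,0,0]},{"translation":[0,0,0],"delta_rot":[0,0,0]}]'
python3 - <<'E'
from h import *
print(readout.state())
p,_=grab("side","7"); crop(p,(165,180,295,280),6,"pics/s7.png")
E
```

```text
time_s: 6.92
ee_pos: [533.3, 109.1, 27.9]
ee_rot: [-49.8, 89.8, -133.8]
force: [-2.6, -7.0, 3.8]
gripper_width: 40.1
time_s: 7.17
ee_pos: [534.6, 110.9, 28.0]
ee_rot: [123.4, 89.9, 39.2]
force: [-0.9, 0.3, 0.9]
gripper_width: 51.9
time_s: 7.5
ee_pos: [538.0, 111.6, 113.5]
ee_rot: [98.4, 89.3, 14.3]
force: [0.9, 0.5, 0.2]
gripper_width: 52.7
{'time_s': 7.5, 'qpos': array([1.04873894e+01, 2.13571527e+01, 1.03033633e+02, 5.67489113e-02,
       5.49071949e+01, 4.62679399e+00]), 'qvel': array([-0.0123042 ,  2.63961654,  3.66259875, -0.1256892 , -4.37890398,
       -0.03285412]), 'effort': array([-7.81052368e-03, -3.94656944e+01, -1.79014760e+01,  5.01750782e-02,
        7.42756091e-01, -1.26687254e-02]), 'ee_pos': array([538.02212647, 111.5545063 , 113.49135917]), 'ee_rot': array([98.44332115, 89.29643315, 14.27157594]), 'force': array([0.90143449, 0.5162019 , 0.19849631]), 'torque': array([ 0.03224235, -0.18825503, -0.02275497]), 'gripper_width': 52.665111298001776}
```

View pics/s7.png

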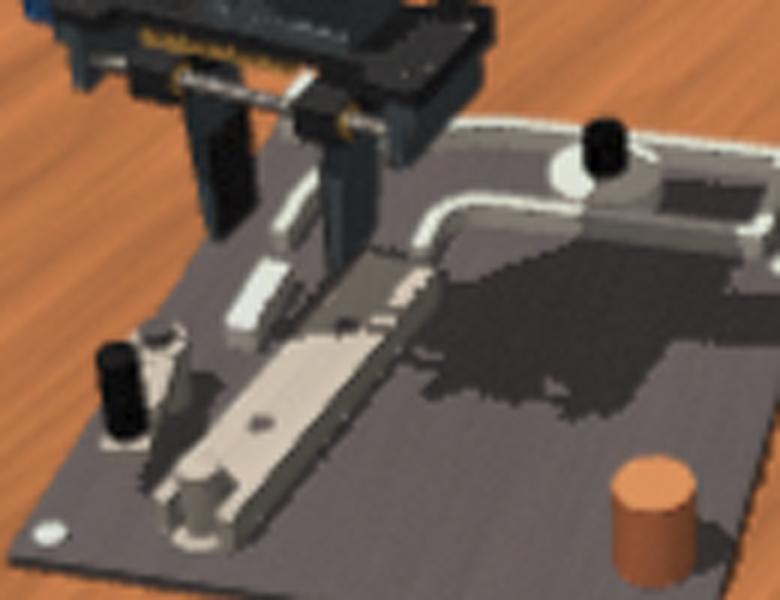

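```bash
python3 -m creep '[{"translation":[-1.4,-2.3,0],"delta_rot":[0,0,0.061]},{"translation":[-1.4,-2.3,0],"delta_rot":[0,0,0.061]},{"translation":[-1.4,-2.4,0],"delta_rot":[0,0,0.062]},{"translation":[0,0,-3],"delta_rot":[0,0,0]},{"translation":[0,0,0],"delta_rot":[0,0,0]}]' -1 20
python3 -m creep '[{"translation":[0,0,-2],"delta_rot":[0,0,0]},{"translation":[0,0,0],"delta_rot":[0,0,0]},{"translation":[0,0,0],"delta_rot":[0,0,0]}]'
python3 - <<'E'
from h import *
from scipy.spatial.transform import Rotation as Ro
s=readout.state();R=Ro.from_euler("xyz",s["ee_rot"],degrees=True).as_matrix();print(s["ee_pos"],np.degrees(np.arctan2(R[1,1],R[0,1])))
p,_=grab("side","8"); crop(p,(165,180,295,280),6,"pics/s8.png")
E
```

```text
time_s: 7.97
ee_pos: [488.0, 39.4, 74.1]
ee_rot: [-105.9, 89.5, -179.7]
force: [-1.2, 0.4, -0.3]
gripper_width: 21.6
time_s: 8.22
ee_pos: [491.4, 40.7, 57.3]
ee_rot: [-109.7, 89.8, 176.7]
force: [0.5, 0.9, 0.1]
gripper_width: 2.4
[491.42892295  40.73496733  57.31611814] 16.402119989200767
```

View pics/s8.png

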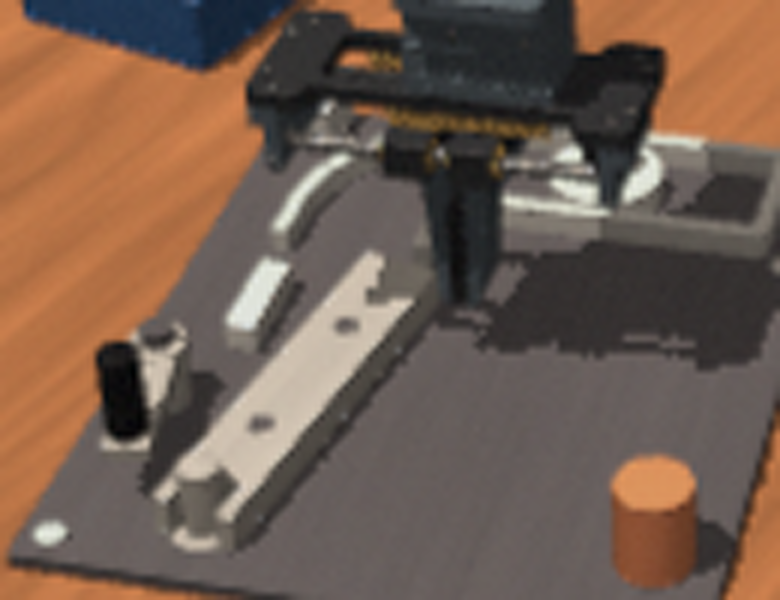

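```bash
python3 -m creep '[{"translation":[0,0,-1.5],"delta_rot":[0,0,0]},{"translation":[0,0,-1.5],"delta_rot":[0,0,0]},{"translation":[0,0,0],"delta_rot":[0,0,0]},{"translation":[0,0,0],"delta_rot":[0,0,0]}]'
python3 -m creep '[{"translation":[0.6,0.18,0],"delta_rot":[0,0,0]},{"translation":[0.6,0.18,0],"delta_rot":[0,0,0]},{"translation":[0.6,0.18,0],"delta_rot":[0,0,0]},{"translation":[0.6,0.18,0],"delta_rot":[0,0,0]},{"translation":[0,0,0],"delta_rot":[0,0,0]}]'
python3 -m creep '[{"translation":[0.5,0.15,0],"delta_rot":[0,0,0]},{"translation":[0.5,0.15,0],"delta_rot":[0,0,0]},{"translation":[0.3,0.09,0],"delta_rot":[0,0,0]},{"translation":[0,0,0],"delta_rot":[0,0,0]}]'
```

```text
time_s: 8.6
ee_pos: [492.2, 40.6, 28.4]
ee_rot: [-135.4, 90.0, 151.0]
force: [0.2, 0.1, 1.0]
gripper_width: 0.5
time_s: 9.02
ee_pos: [517.9, 47.8, 28.4]
ee_rot: [78.8, 89.9, 5.2]
force: [-0.6, 0.4, -0.4]
gripper_width: 0.3
time_s: 9.35
ee_pos: [530.1, 51.6, 28.0]
ee_rot: [87.6, 89.9, 14.0]
force: [-0.4, 0.5, -0.1]
gripper_width: 0.7
```

```bash
python3 -m creep '[{"translation":[0.2,0.06,0],"delta_rot":[0,0,0]},{"translation":[0.2,0.06,0],"delta_rot":[0,0,0]},{"translation":[0,0,0],"delta_rot":[0,0,0]}]'
python3 -m creep '[{"translation":[0.2,0.06,0],"delta_rot":[0,0,0]},{"translation":[0,0,0],"delta_rot":[0,0,0]}]'
python3 - <<'E'
from h import *
p,_=grab("side","9"); crop(p,(165,180,295,280),6,"pics/s9.png")
E
```

```text
time_s: 9.6
ee_pos: [533.3, 52.6, 27.9]
ee_rot: [88.3, 90.0, 14.6]
force: [0.5, -0.9, 0.5]
gripper_width: 0.3
time_s: 9.77
ee_pos: [535.3, 53.2, 28.0]
ee_rot: [94.3, 90.0, 20.7]
force: [-2.1, -1.4, -1.2]
gripper_width: 0.3
```

View pics/s9.png

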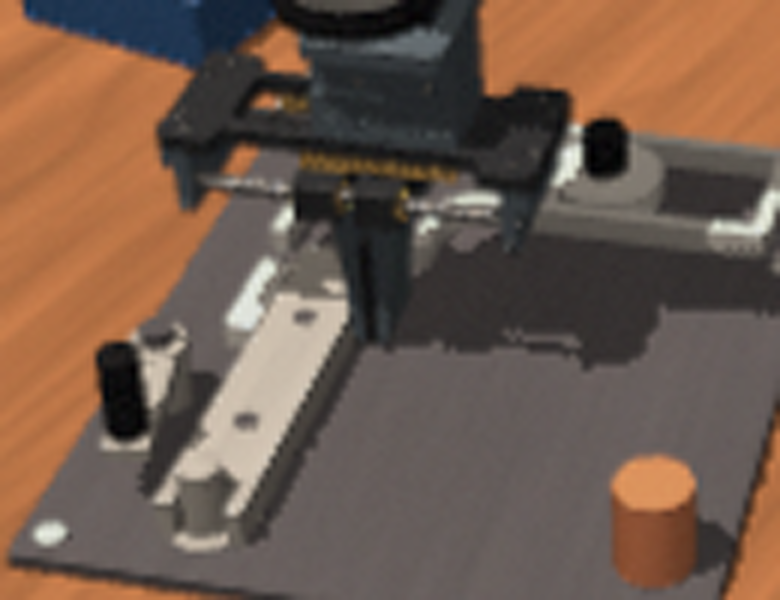

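```bash
python3 -m creep '[{"translation":[0.2,0.06,0],"delta_rot":[0,0,0]},{"translation":[0,0,0],"delta_rot":[0,0,0]}]'
python3 -m creep '[{"translation":[0.2,0.06,0],"delta_rot":[0,0,0]},{"translation":[0,0,0],"delta_rot":[0,0,0]}]'
python3 -m creep '[{"translation":[0.2,0.06,0],"delta_rot":[0,0,0]},{"translation":[0,0,0],"delta_rot":[0,0,0]}]'
```

```text
time_s: 9.98
ee_pos: [537.2, 53.7, 28.0]
ee_rot: [32.8, 90.0, -40.8]
force: [-1.7, -2.8, 1.0]
gripper_width: 0.2
time_s: 10.15
ee_pos: [538.2, 54.0, 27.9]
ee_rot: [-86.2, 89.9, -159.8]
force: [-3.5, -4.3, 2.8]
gripper_width: 0.7
time_s: 10.32
ee_pos: [538.3, 54.0, 27.9]
ee_rot: [-90.0, 89.6, -163.6]
force: [-6.5, -5.6, 6.3]
gripper_width: 0.6
```

```bash
python3 -m creep '[{"translation":[0.2,0.06,0],"delta_rot":[0,0,0]},{"translation":[0,0,0],"delta_rot":[0,0,0]}]'
python3 -m creep '[{"translation":[-1.2,-0.36,0],"delta_rot":[0,0,0]},{"translation":[-2,-0.6,0],"delta_rot":[0,0,0]},{"translation":[0,0,3],"delta_rot":[0,0,0]},{"translation":[0,0,3],"delta_rot":[0,0,0]},{"translation":[0,0,3],"delta_rot":[0,0,0]}]'
python3 -m creep '[{"translation":[-4,-1,0],"delta_rot":[0,0,0]},{"translation":[-4,-2,0],"delta_rot":[0,0,0]},{"translation":[-4,-2,0],"delta_rot":[0,0,0]},{"translation":[0,0,0],"delta_rot":[0,0,0]}]'
python3 - <<'E'
from h import *
p,_=grab("side","10"); crop(p,(165,180,295,280),6,"pics/s10.png")
p,_=grab("top","10"); crop(p,(175,105,355,265),4.4,"pics/t10.png")
E
```

```text
time_s: 10.48
ee_pos: [538.4, 54.1, 27.8]
ee_rot: [-91.1, 89.4, -164.6]
force: [-11.3, -7.1, 10.2]
gripper_width: 0.2
time_s: 10.9
ee_pos: [511.3, 46.4, 119.1]
ee_rot: [118.1, 89.9, 44.5]
force: [0.5, 0.1, -0.3]
gripper_width: 0.9
time_s: 11.23
ee_pos: [388.6, -2.3, 117.1]
ee_rot: [-107.4, 89.6, 178.9]
force: [-1.1, -0.3, 0.2]
gripper_width: 0.7
```

View pics/s10.png

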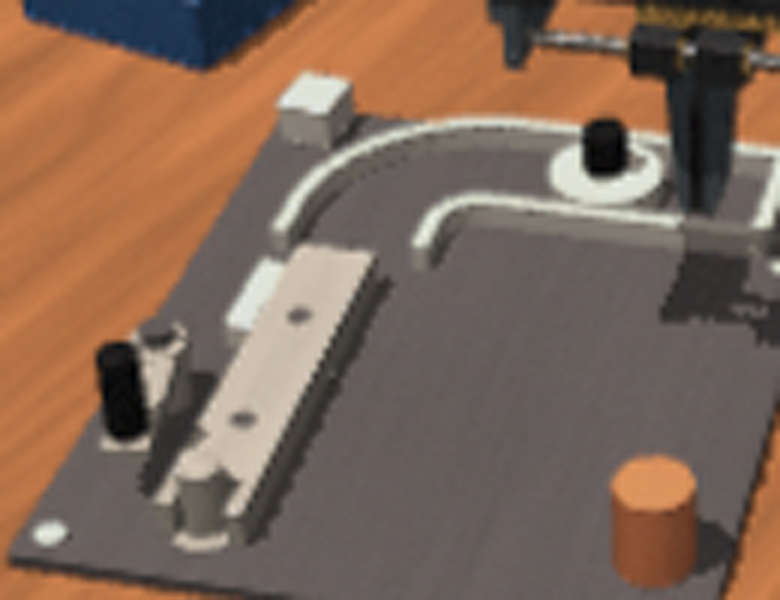

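View pics/t10.png

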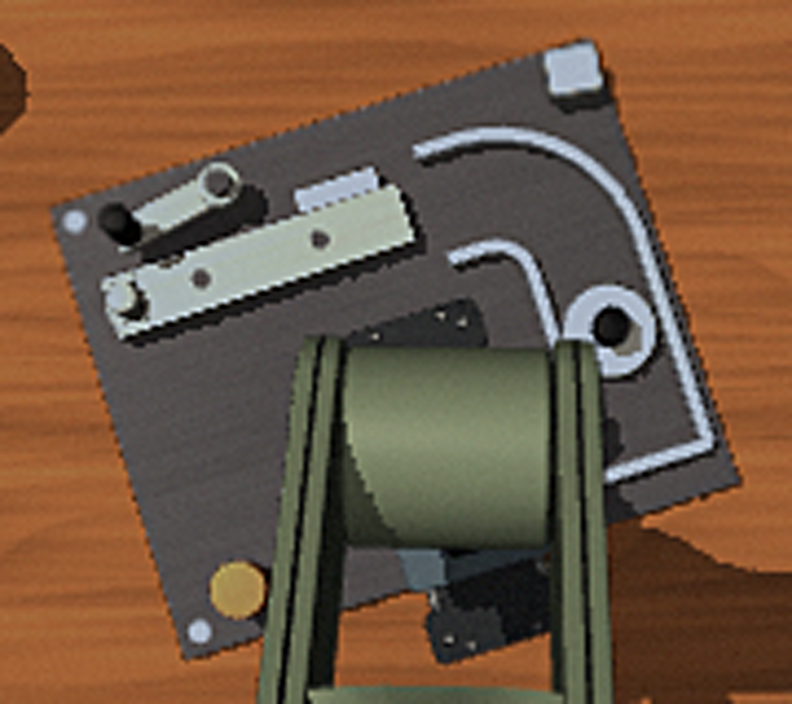

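```bash
python3 - <<'E'
from h import *
S=4.4
f=lambda l:(np.array(l,float)+0.5)/S+[175,105]-0.5
a=np.radians(16.57);R=np.array([[np.cos(a),-np.sin(a)],[np.sin(a),np.cos(a)]]);t=np.array([483.4,18.6])
q=lambda l,z:((onz("top",f(l),z)[:,:2]-t)@R).round(1)
print("bar free",q([(400,187),(414,238)],30),"prongs",q([(104,283),(125,340)],30),"post",q([(123,299)],45))
print("puck",q([(609,331)],26),"knob top",q([(611,325)],52),"track mouth ends",q([(415,150),(450,259)],24))
print("world puck",onz("top",f([(609,331)]),26),onz("top",f([(611,325)]),52))
print("inner/outer wall straight", q([(605,478),(713,438)],24))
E
```

```text
bar free [[107.4 -18.4]
 [ 73.  -16.9]] prongs [[106.4 181.1]
 [ 66.9 178.7]] post [[ 89.3 170.1]]
puck [[ -21.4 -117.4]] knob top [[ -21.2 -116.7]] track mouth ends [[129.1 -35. ]
 [ 54.2 -34.9]]
world puck [[ 496.33465149 -100.04232009   26.        ]] [[496.32107661 -99.32277249  52.        ]]
inner/outer wall straight [[-109.9  -86. ]
 [-106.6 -159.5]]
```

The bar lies on the line against the stop, with its free end at about y = −18, and the slot is home. Next is the puck: I'll grip the knob low, with the jaws along the plate's x.

```bash
python3 -m creep '[{"translation":[2.7,-2.4,0],"delta_rot":[0,0,0]},{"translation":[2.7,-2.4,0],"delta_rot":[0,0,0]},{"translation":[2.7,-2.4,0],"delta_rot":[0,0,0]},{"translation":[2.7,-2.5,0],"delta_rot":[0,0,0]},{"translation":[0,0,0],"delta_rot":[0,0,0]}]' 0.3 20
python3 -m creep '[{"translation":[0,0,-1],"delta_rot":[0,0,0]},{"translation":[0,0,-1],"delta_rot":[0,0,0]},{"translation":[0,0,0],"delta_rot":[0,0,0]},{"translation":[0,0,0],"delta_rot":[0,0,0]}]'
python3 - <<'E'
from h import *
p,_=grab("side","11"); crop(p,(195,165,325,265),6,"pics/s11.png")
E
```

```text
time_s: 11.75
ee_pos: [513.0, -102.1, 118.5]
ee_rot: [58.6, 89.4, -15.1]
force: [-0.0, 0.2, 0.2]
gripper_width: 30.8
time_s: 12.08
ee_pos: [503.2, -97.2, 96.8]
ee_rot: [-124.4, 89.8, 162.1]
force: [0.1, 0.1, 0.6]
gripper_width: 57.3
```

View pics/s11.png

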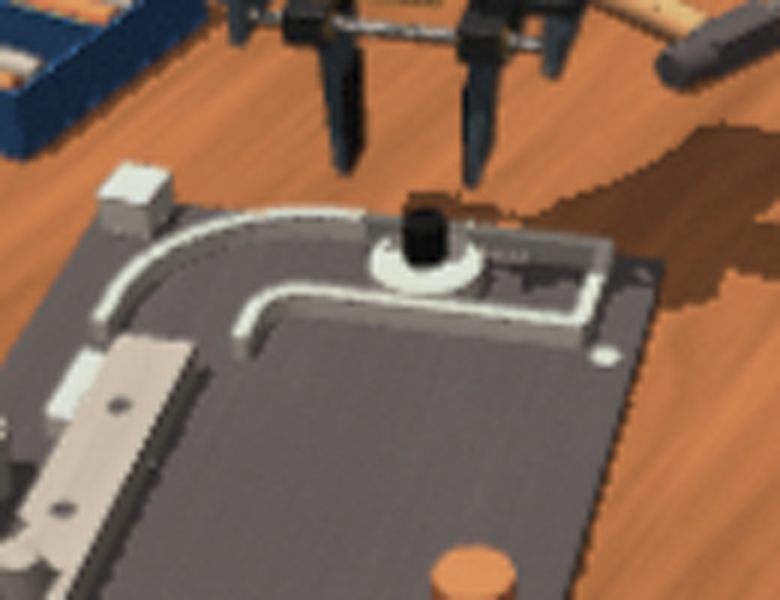

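```bash
python3 -m creep '[{"translation":[-0.45,-0.25,-1],"delta_rot":[0,0,0]},{"translation":[0,0,0],"delta_rot":[0,0,0]},{"translation":[0,0,0],"delta_rot":[0,0,0]},{"translation":[0,0,0],"delta_rot":[0,0,0]}]'
python3 - <<'E'
from h import *
p,_=grab("side","12"); crop(p,(225,175,305,235),9,"pics/s12.png")
print(readout.state()["ee_pos"])
E
```

```text
time_s: 12.47
ee_pos: [500.2, -100.6, 88.6]
ee_rot: [66.5, 89.9, -7.1]
force: [0.1, 1.0, 0.5]
gripper_width: 59.7
[ 500.37315082 -100.67105483   88.62933153]
```

View pics/s12.png

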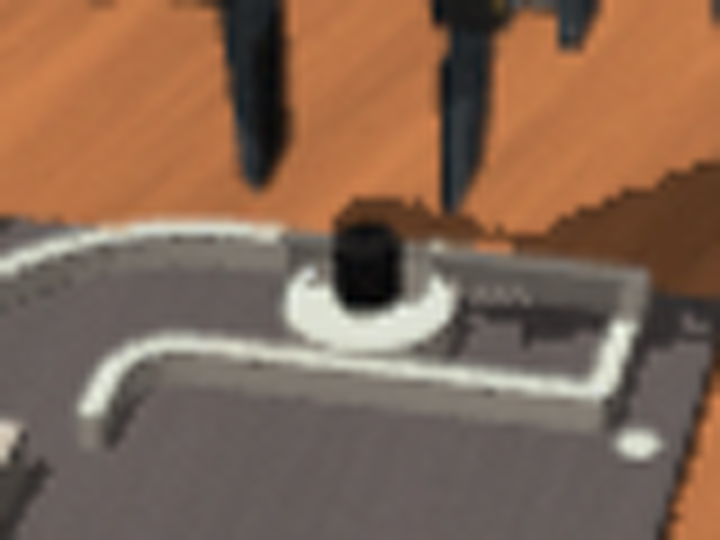

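```bash
python3 -m creep '[{"translation":[0,0,-1.5],"delta_rot":[0,0,0]},{"translation":[0,0,-1.5],"delta_rot":[0,0,0]},{"translation":[0,0,-1.4],"delta_rot":[0,0,0]},{"translation":[0,0,0],"delta_rot":[0,0,0]},{"translation":[0,0,0],"delta_rot":[0,0,0]}]'
python3 - <<'E'
from h import *
f=lambda l:(np.array(l,float)+0.5)/9+[225,175]-0.5
print(onz("side",f([(355,197)]),74.6),onz("side",f([(368,235)]),52),readout.state()["ee_pos"])
p,_=grab("side","13"); crop(p,(225,175,305,235),9,"pics/s13.png")
E
```

```text
time_s: 12.93
ee_pos: [499.9, -100.7, 44.0]
ee_rot: [-124.8, 90.0, 161.6]
force: [0.3, 0.6, 0.6]
gripper_width: 58.9
[[498.38804067 -88.19452366  74.6       ]] [[ 500.83272863 -100.16896866   52.        ]] [ 499.91928098 -100.7170455    44.0079846 ]
```

View pics/s13.png

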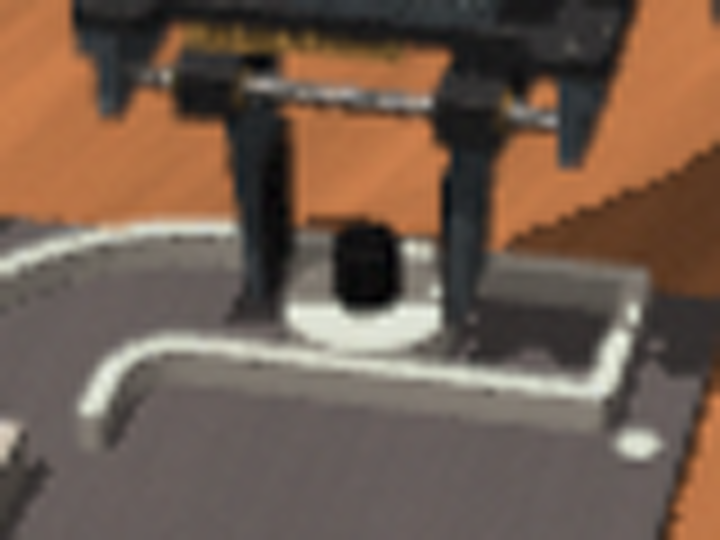

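```bash
python3 -m creep '[{"translation":[0,0,0],"delta_rot":[0,0,0]},{"translation":[0,0,0],"delta_rot":[0,0,0]},{"translation":[0,0,0],"delta_rot":[0,0,0]},{"translation":[0,0,0],"delta_rot":[0,0,0]},{"translation":[0,0,0],"delta_rot":[0,0,0]}]' -0.7 20
python3 -m creep '[{"translation":[0,0,0],"delta_rot":[0,0,0]},{"translation":[0,0,0],"delta_rot":[0,0,0]},{"translation":[0,0,0],"delta_rot":[0,0,0]},{"translation":[0,0,0],"delta_rot":[0,0,0]}]'
python3 - <<'E'
from h import *
p,_=grab("side","14"); crop(p,(225,175,305,235),9,"pics/s14.png")
E
```

```text
time_s: 13.4
ee_pos: [500.1, -100.8, 44.3]
ee_rot: [66.4, 90.0, -7.2]
force: [0.5, -0.8, -0.2]
gripper_width: 29.0
time_s: 13.73
ee_pos: [499.6, -100.9, 44.1]
ee_rot: [-97.6, 90.0, -171.2]
force: [-1.1, -1.1, 4.6]
gripper_width: 23.1
```

View pics/s14.png

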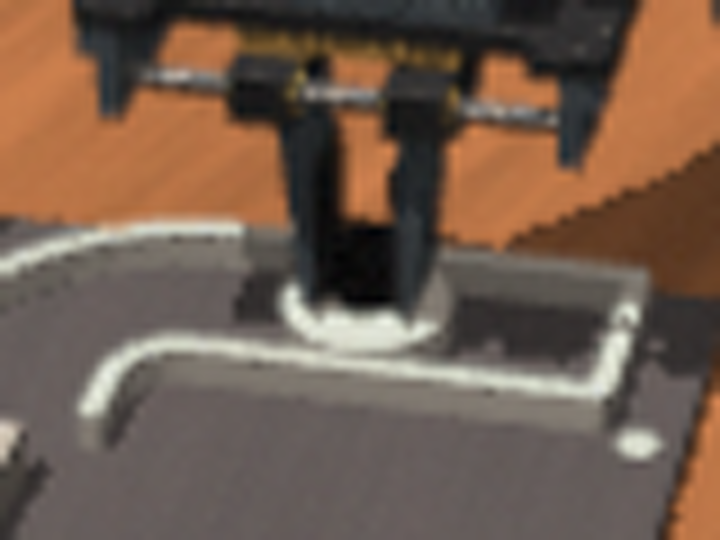

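```bash
python3 -m creep '[{"translation":[0.97,0.25,0],"delta_rot":[0,0,0]},{"translation":[0.97,0.25,0],"delta_rot":[0,0,0]},{"translation":[0,0,0],"delta_rot":[0,0,0]}]'
python3 -m creep '[{"translation":[0.97,0.25,0],"delta_rot":[0,0,0]},{"translation":[0.97,0.25,0],"delta_rot":[0,0,0]},{"translation":[0.97,0.25,0],"delta_rot":[0,0,0]},{"translation":[0,0,0],"delta_rot":[0,0,0]}]'
```

```text
time_s: 14.03
ee_pos: [520.1, -95.7, 44.1]
ee_rot: [90.8, 90.0, 17.1]
force: [-1.0, 0.6, 5.5]
gripper_width: 23.5
time_s: 14.37
ee_pos: [549.1, -88.1, 44.1]
ee_rot: [125.4, 90.0, 51.8]
force: [-1.4, 0.3, 6.0]
gripper_width: 23.7
```

```bash
python3 -m creep '[{"translation":[1.4,0.63,0],"delta_rot":[0,0,0]},{"translation":[1.2,0.99,0],"delta_rot":[0,0,0]},{"translation":[0,0,0],"delta_rot":[0,0,0]}]'
python3 -m creep '[{"translation":[0.91,1.26,0],"delta_rot":[0,0,0]},{"translation":[0.55,1.46,0],"delta_rot":[0,0,0]},{"translation":[0,0,0],"delta_rot":[0,0,0]}]'
python3 - <<'E'
from h import *
p,_=grab("side","15"); crop(p,(185,165,295,250),7,"pics/s15.png")
E
```

```text
time_s: 14.62
ee_pos: [576.8, -71.2, 44.2]
ee_rot: [82.6, 89.8, 9.0]
force: [2.1, 3.3, 4.1]
gripper_width: 23.4
time_s: 14.87
ee_pos: [590.4, -43.5, 44.2]
ee_rot: [88.8, 89.8, 15.3]
force: [2.5, 2.9, 3.0]
gripper_width: 23.5
```

View pics/s15.png

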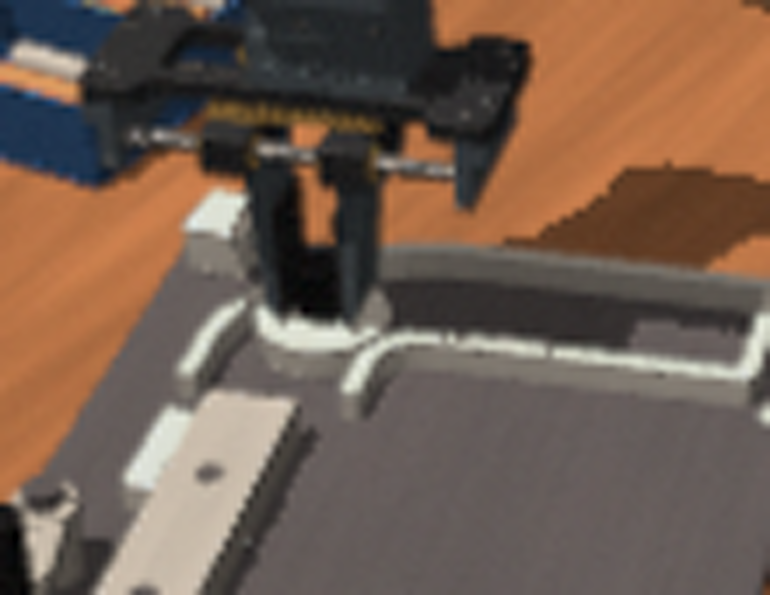

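```bash
python3 -m creep '[{"translation":[0.06,1.39,0],"delta_rot":[0,0,0]},{"translation":[-0.2,1.55,0],"delta_rot":[0,0,0]},{"translation":[0,0,0],"delta_rot":[0,0,0]}]'
python3 -m creep '[{"translation":[-0.15,0.45,0],"delta_rot":[0,0,0]},{"translation":[-0.12,0.4,0],"delta_rot":[0,0,0]},{"translation":[0,0,0],"delta_rot":[0,0,0]}]'
python3 - <<'E'
from h import *
p,_=grab("side","16"); crop(p,(185,165,265,240),8,"pics/s16.png")
E
```

```text
time_s: 15.17
ee_pos: [587.9, -14.4, 44.2]
ee_rot: [93.2, 89.9, 19.6]
force: [0.7, 3.0, 3.0]
gripper_width: 23.6
time_s: 15.42
ee_pos: [585.3, -7.5, 44.2]
ee_rot: [49.5, 89.9, -24.1]
force: [3.1, -2.5, 2.9]
gripper_width: 23.5
```

View pics/s16.png

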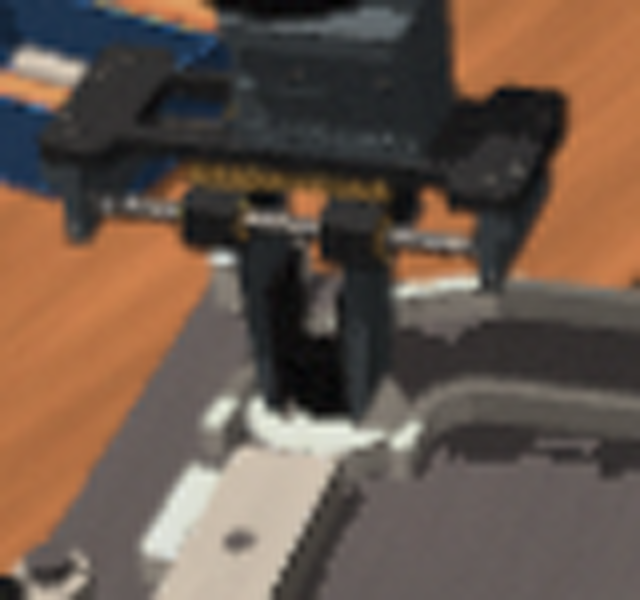

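```bash
python3 -m creep '[{"translation":[-0.06,0.2,0],"delta_rot":[0,0,0]},{"translation":[0,0,0],"delta_rot":[0,0,0]}]'
python3 -m creep '[{"translation":[-0.06,0.2,0],"delta_rot":[0,0,0]},{"translation":[0,0,0],"delta_rot":[0,0,0]}]'
```

```text
time_s: 15.63
ee_pos: [584.8, -5.8, 44.2]
ee_rot: [41.1, 89.9, -32.5]
force: [3.2, -3.9, 2.9]
gripper_width: 23.3
time_s: 15.8
ee_pos: [584.2, -3.7, 44.2]
ee_rot: [41.5, 89.9, -32.1]
force: [3.6, -4.7, 3.4]
gripper_width: 23.4
```

```bash
python3 -m creep '[{"translation":[-0.04,0.15,0],"delta_rot":[0,0,0]},{"translation":[0,0,0],"delta_rot":[0,0,0]}]'
python3 -m creep '[{"translation":[-0.04,0.15,0],"delta_rot":[0,0,0]},{"translation":[0,0,0],"delta_rot":[0,0,0]}]'
python3 - <<'E'
from h import *
p,_=grab("side","17"); crop(p,(185,205,235,242),16,"pics/s17.png")
E
```

```text
time_s: 15.97
ee_pos: [583.8, -2.2, 44.2]
ee_rot: [38.6, 89.9, -35.0]
force: [2.3, -4.4, 3.0]
gripper_width: 23.5
time_s: 16.13
ee_pos: [583.6, -1.7, 44.3]
ee_rot: [17.7, 89.8, -55.9]
force: [3.7, -7.3, 3.6]
gripper_width: 23.4
```

View pics/s17.png

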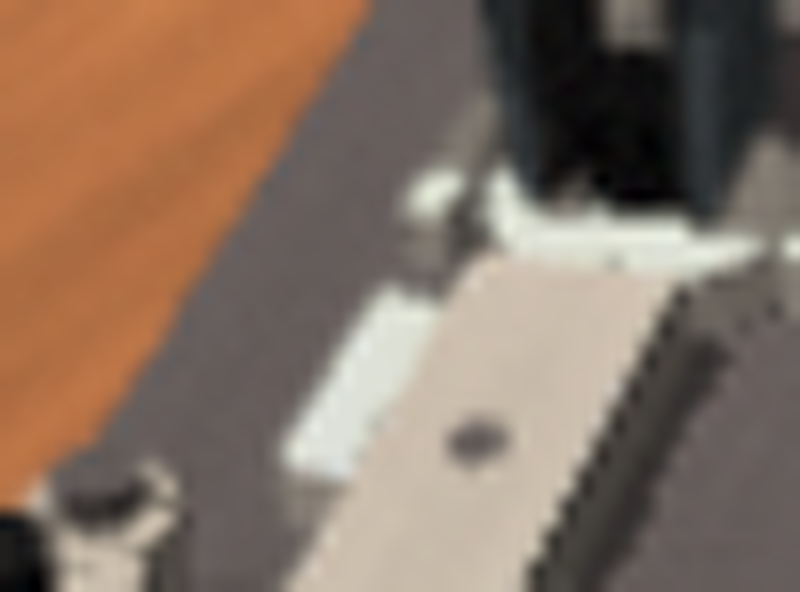

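```bash
python3 -m creep '[{"translation":[-0.04,0.15,0],"delta_rot":[0,0,0]},{"translation":[0,0,0],"delta_rot":[0,0,0]}]'
python3 -m creep '[{"translation":[-0.03,0.1,0],"delta_rot":[0,0,0]},{"translation":[0,0,0],"delta_rot":[0,0,0]}]'
```

```text
time_s: 16.35
ee_pos: [583.5, -1.3, 44.5]
ee_rot: [11.4, 89.7, -62.1]
force: [3.4, -12.7, 2.9]
gripper_width: 23.3
time_s: 16.52
ee_pos: [583.5, -1.2, 44.6]
ee_rot: [11.4, 89.6, -62.1]
force: [3.6, -13.5, 3.1]
gripper_width: 23.1
```

```bash
python3 -m creep '[{"translation":[0,0,0],"delta_rot":[0,0,0]},{"translation":[0,0,0],"delta_rot":[0,0,0]},{"translation":[0,0,0],"delta_rot":[0,0,0]}]' 0
python3 -m creep '[{"translation":[0,0,2],"delta_rot":[0,0,0]},{"translation":[0,0,3],"delta_rot":[0,0,0]},{"translation":[0,0,4],"delta_rot":[0,0,0]},{"translation":[-4,0,1],"delta_rot":[0,0,0]},{"translation":[-4,0,0],"delta_rot":[0,0,0]}]'
python3 -m creep '[{"translation":[-4,0,0],"delta_rot":[0,0,0]},{"translation":[-4,0,0],"delta_rot":[0,0,0]},{"translation":[-3,0,0],"delta_rot":[0,0,0]},{"translation":[0,0,0],"delta_rot":[0,0,0]}]'
python3 - <<'E'
from h import *
p,_=grab("side","18"); crop(p,(185,205,235,242),16,"pics/s18.png")
p,_=grab("top","18"); crop(p,(175,105,355,265),4.4,"pics/t18.png")
E
```

```text
time_s: 16.77
ee_pos: [580.7, 3.0, 43.1]
ee_rot: [-126.0, 89.8, 160.3]
force: [0.3, -0.6, -0.2]
gripper_width: 40.8
time_s: 17.18
ee_pos: [504.5, 3.1, 146.9]
ee_rot: [81.3, 89.6, 7.7]
force: [-0.3, 0.2, 0.8]
gripper_width: 45.0
time_s: 17.52
ee_pos: [384.0, 3.2, 142.7]
ee_rot: [-113.0, 89.5, 173.4]
force: [-1.2, -0.1, 0.1]
gripper_width: 45.6
```

View pics/s18.png

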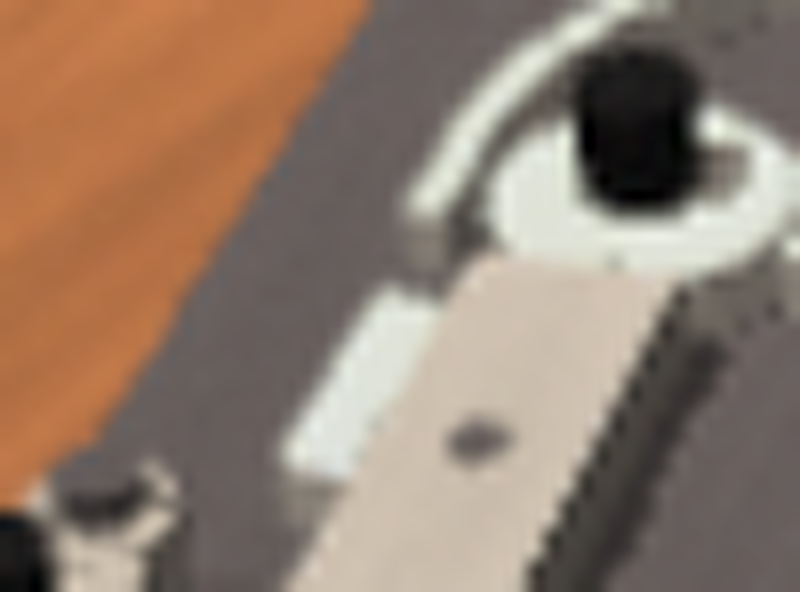

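View pics/t18.png

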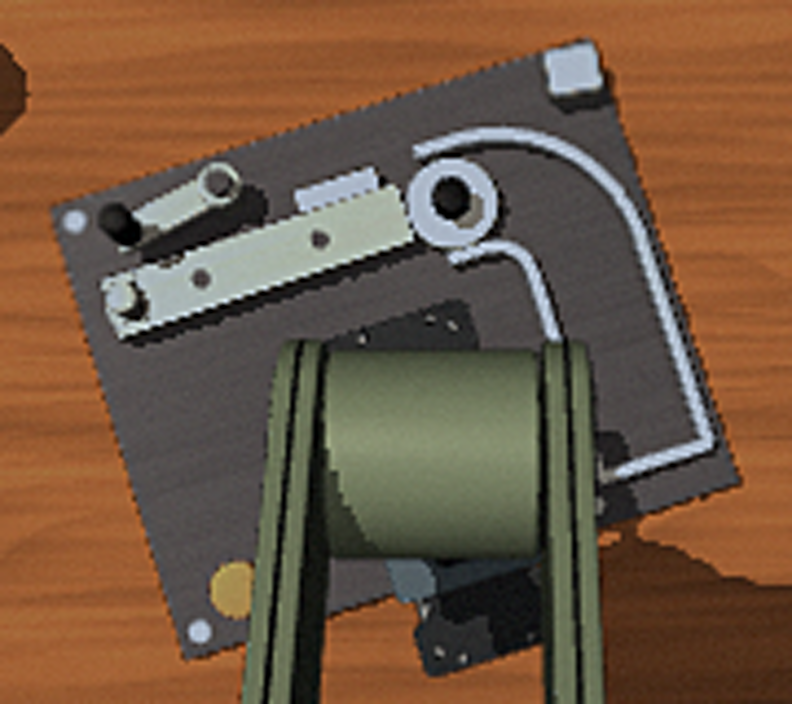

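```bash
python3 - <<'E'
from h import *
a=np.radians(16.57);R=np.array([[np.cos(a),-np.sin(a)],[np.sin(a),np.cos(a)]]);t=np.array([483.4,18.6])
f=lambda l:(np.array(l,float)+0.5)/4.4+[175,105]-0.5
q=lambda l,z:((onz("top",f(l),z)[:,:2]-t)@R).round(1)
print("puck",q([(453,203)],26),"knob",q([(456,196)],52),"bar end mid",q([(408,213)],30))
g=lambda l:(np.array(l,float)+0.5)/6+[165,180]-0.5
print("handle side",onz("side",g([(120,352)]),88),"top",onz("top",f([(116,221)]),88))
p=np.load("top18.npz")["p"]; crop(p,(190,135,235,165),16,"pics/t18b.png")
E
```

```text
puck [[ 88.  -47.8]] knob [[ 86.  -49.5]] bar end mid [[ 89.7 -18.2]]
handle side [[565.58009095 204.56122286  88.        ]] top [[561.27777553 202.22446016  88.        ]]
```

View pics/t18b.png

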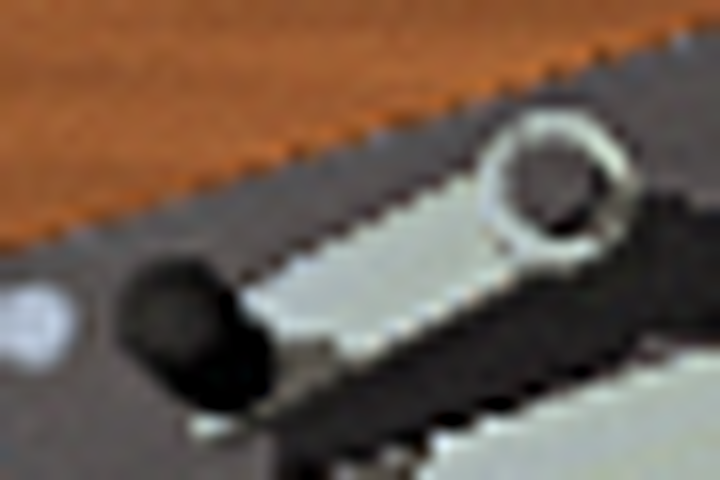

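The puck is centred at about (88,−48) and touching the bar end. Next is the hold-down handle.

```bash
python3 -m creep '[{"translation":[3,3.3,0],"delta_rot":[0,0,0]},{"translation":[3,3.3,0],"delta_rot":[0,0,0]},{"translation":[3,3.3,0],"delta_rot":[0,0,0]},{"translation":[3,3.3,0],"delta_rot":[0,0,0]},{"translation":[3,3.3,0],"delta_rot":[0,0,0]}]' 0.4
python3 -m creep '[{"translation":[2.5,3.3,0],"delta_rot":[0,0,0]},{"translation":[0,0,0],"delta_rot":[0,0,0]},{"translation":[0,0,0],"delta_rot":[0,0,0]},{"translation":[0,0,0],"delta_rot":[0,0,0]}]'
```

```text
time_s: 18.03
ee_pos: [534.6, 159.1, 143.4]
ee_rot: [162.1, 90.0, 88.5]
force: [0.7, -0.5, -0.5]
gripper_width: 64.0
time_s: 18.37
ee_pos: [557.1, 189.7, 142.8]
ee_rot: [-87.5, 89.9, -161.1]
force: [0.7, 0.2, -0.6]
gripper_width: 63.8
```

```bash
python3 -m creep '[{"translation":[0,0,0],"delta_rot":[0,0,0]},{"translation":[0,0,0],"delta_rot":[0,0,0]}]'
python3 - <<'E'
from h import *
p,_=grab("side","19"); crop(p,(140,170,260,270),6,"pics/s19.png")
E
```

```text
time_s: 18.53
ee_pos: [556.8, 188.6, 144.0]
ee_rot: [-86.1, 90.0, -159.8]
force: [0.1, 0.5, -0.2]
gripper_width: 64.0
```

View pics/s19.png

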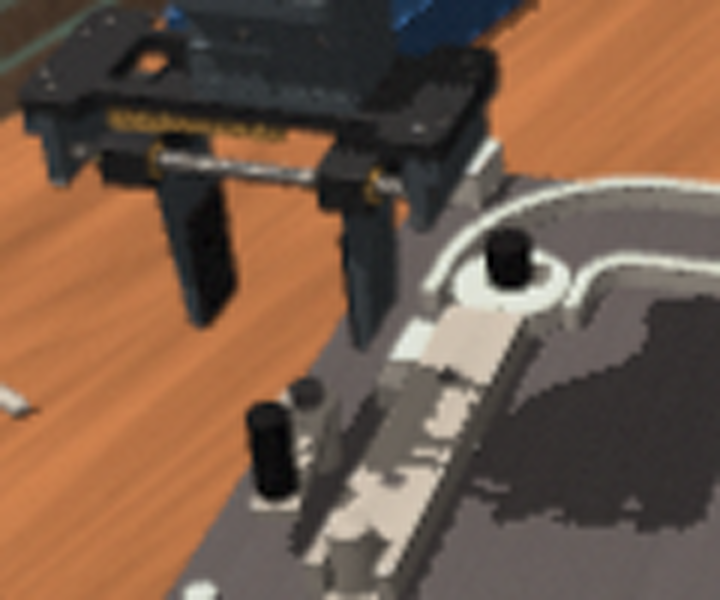

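```bash
python3 -m creep '[{"translation":[0.6,1.35,-1],"delta_rot":[0,0,0]},{"translation":[0,0,-1],"delta_rot":[0,0,0]},{"translation":[0,0,0],"delta_rot":[0,0,0]},{"translation":[0,0,0],"delta_rot":[0,0,0]}]'
python3 - <<'E'
from h import *
print(readout.state()["ee_pos"])
p,_=grab("side","20"); crop(p,(140,170,260,270),6,"pics/s20.png")
g=lambda X:(proj("side",X)-[140,170])*6
print(g([[563,202,76],[563,202,110]]))
E
```

```text
time_s: 18.92
ee_pos: [562.5, 202.8, 122.8]
ee_rot: [-85.0, 89.8, -158.6]
force: [0.4, -0.2, 0.2]
gripper_width: 63.6
[562.49985491 202.81808831 122.75756972]
[[279.28044379 430.02737902]
 [269.79476963 367.12841924]]
```

View pics/s20.png

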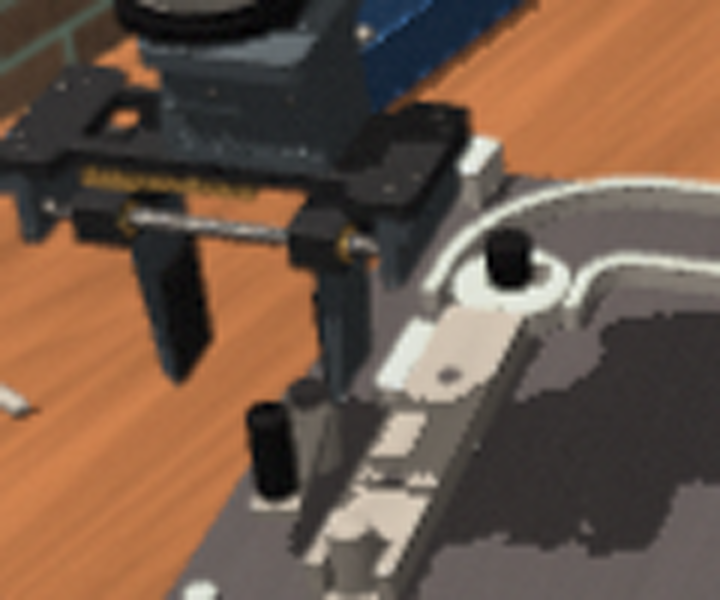

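```bash
python3 -m creep '[{"translation":[0,0,-1.6],"delta_rot":[0,0,0]},{"translation":[0,0,-1.6],"delta_rot":[0,0,0]},{"translation":[0,0,-1.5],"delta_rot":[0,0,0]},{"translation":[0,0,0],"delta_rot":[0,0,0]},{"translation":[0,0,0],"delta_rot":[0,0,0]}]'
python3 -m creep '[{"translation":[0,0,0],"delta_rot":[0,0,0]},{"translation":[0,0,0],"delta_rot":[0,0,0]},{"translation":[0,0,0],"delta_rot":[0,0,0]},{"translation":[0,0,0],"delta_rot":[0,0,0]},{"translation":[0,0,0],"delta_rot":[0,0,0]}]' -0.7 10
python3 -m creep '[{"translation":[0,0,0],"delta_rot":[0,0,0]},{"translation":[0,0,0],"delta_rot":[0,0,0]},{"translation":[0,0,0],"delta_rot":[0,0,0]},{"translation":[0,0,0],"delta_rot":[0,0,0]},{"translation":[0,0,0],"delta_rot":[0,0,0]}]'
python3 - <<'E'
from h import *
p,_=grab("side","21"); crop(p,(140,170,260,270),6,"pics/s21.png")
p,_=grab("top","21"); crop(p,(175,105,355,265),4.4,"pics/t21.png")
E
```

```text
time_s: 19.38
ee_pos: [563.1, 202.9, 76.8]
ee_rot: [-87.3, 89.9, -160.9]
force: [-0.2, 0.7, 0.1]
gripper_width: 63.6
time_s: 19.8
ee_pos: [563.6, 203.2, 77.5]
ee_rot: [91.1, 89.9, 17.5]
force: [-0.7, 0.2, 0.1]
gripper_width: 33.5
time_s: 20.22
ee_pos: [563.8, 203.2, 77.2]
ee_rot: [86.8, 89.9, 13.2]
force: [1.2, 0.5, 0.8]
gripper_width: 20.0
```

View pics/s21.png

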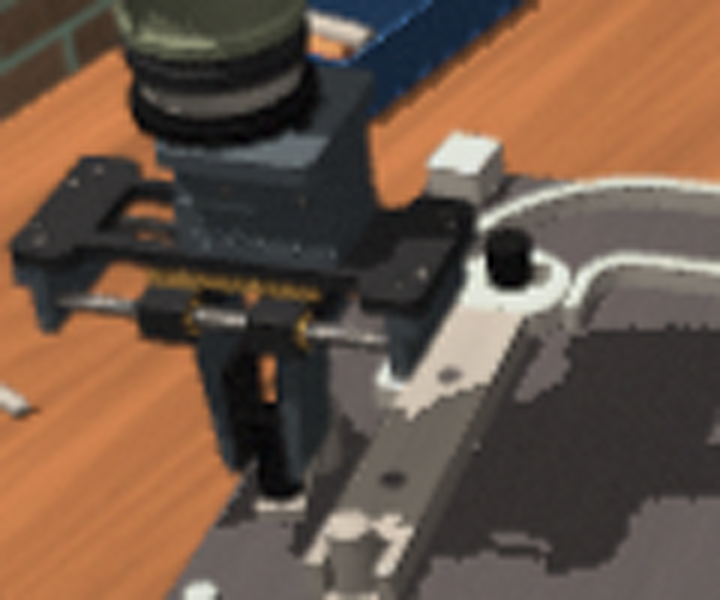

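```bash
python3 - <<'E'
import numpy as np
th=np.linspace(0.18,1.6,13);ps=th+np.radians(106.57)
X=65*np.c_[np.cos(ps),np.sin(ps)]/10
print(np.diff(X,axis=0).round(2).tolist())
E
```

```text
[[-0.66, -0.39], [-0.61, -0.46], [-0.55, -0.53], [-0.49, -0.59], [-0.41, -0.65], [-0.33, -0.69], [-0.25, -0.73], [-0.16, -0.75], [-0.07, -0.77], [0.02, -0.77], [0.11, -0.76], [0.2, -0.74]]
```

```bash
python3 -m creep '[{"translation":[-0.66,-0.39,0],"delta_rot":[0,0,0]},{"translation":[-0.61,-0.46,0],"delta_rot":[0,0,0]},{"translation":[-0.55,-0.53,0],"delta_rot":[0,0,0]},{"translation":[0,0,0],"delta_rot":[0,0,0]}]'
python3 -m creep '[{"translation":[-0.49,-0.59,0],"delta_rot":[0,0,0]},{"translation":[-0.41,-0.65,0],"delta_rot":[0,0,0]},{"translation":[-0.33,-0.69,0],"delta_rot":[0,0,0]},{"translation":[0,0,0],"delta_rot":[0,0,0]}]'
python3 -m creep '[{"translation":[-0.25,-0.73,0],"delta_rot":[0,0,0]},{"translation":[-0.16,-0.75,0],"delta_rot":[0,0,0]},{"translation":[-0.07,-0.77,0],"delta_rot":[0,0,0]},{"translation":[0,0,0],"delta_rot":[0,0,0]}]'
```

```text
time_s: 20.65
ee_pos: [543.6, 188.4, 77.3]
ee_rot: [-82.1, 89.9, -155.7]
force: [-0.1, 0.8, 2.3]
gripper_width: 19.5
time_s: 20.98
ee_pos: [532.3, 168.4, 77.3]
ee_rot: [-26.3, 89.9, -99.9]
force: [1.4, 0.6, 3.2]
gripper_width: 19.8
time_s: 21.32
ee_pos: [528.6, 146.0, 77.2]
ee_rot: [49.1, 89.9, -24.5]
force: [3.0, 0.4, 3.1]
gripper_width: 19.5
```

```bash
python3 -m creep '[{"translation":[0.02,-0.77,0],"delta_rot":[0,0,0]},{"translation":[0.11,-0.76,0],"delta_rot":[0,0,0]},{"translation":[0,0,0],"delta_rot":[0,0,0]}]'
python3 -m creep '[{"translation":[0.15,-0.5,0],"delta_rot":[0,0,0]},{"translation":[0,0,0],"delta_rot":[0,0,0]}]'
python3 -m creep '[{"translation":[0.07,-0.24,0],"delta_rot":[0,0,0]},{"translation":[0,0,0],"delta_rot":[0,0,0]}]'
python3 - <<'E'
from h import *
p,_=grab("side","22"); crop(p,(140,170,260,270),6,"pics/s22.png")
E
```

```text
time_s: 21.57
ee_pos: [531.1, 132.0, 77.2]
ee_rot: [95.8, 89.8, 22.1]
force: [4.9, 3.5, 1.5]
gripper_width: 19.6
time_s: 21.73
ee_pos: [531.9, 129.3, 77.2]
ee_rot: [144.0, 89.7, 70.2]
force: [3.3, 11.4, 2.2]
gripper_width: 19.3
time_s: 21.9
ee_pos: [532.2, 127.9, 77.2]
ee_rot: [151.1, 89.6, 77.3]
force: [2.6, 14.8, 2.8]
gripper_width: 19.5
```

View pics/s22.png

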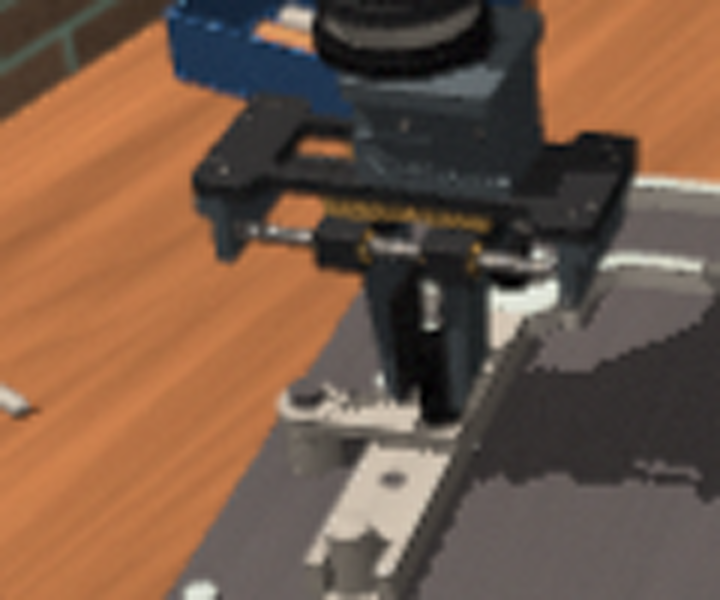

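```bash
python3 -m creep '[{"translation":[0,0,0],"delta_rot":[0,0,0]},{"translation":[0,0,0],"delta_rot":[0,0,0]},{"translation":[0,0,0],"delta_rot":[0,0,0]}]' 0.1
python3 -m creep '[{"translation":[0,0,3],"delta_rot":[0,0,0]},{"translation":[0,0,3],"delta_rot":[0,0,0]},{"translation":[0,0,2],"delta_rot":[0,0,0]},{"translation":[-4,0,0],"delta_rot":[0,0,0]},{"translation":[-4,0,0],"delta_rot":[0,0,0]}]'
python3 -m creep '[{"translation":[-4,-1,0],"delta_rot":[0,0,0]},{"translation":[-4,-1,0],"delta_rot":[0,0,0]},{"translation":[-3,-1,0],"delta_rot":[0,0,0]},{"translation":[0,0,0],"delta_rot":[0,0,0]}]'
python3 - <<'E'
from h import *
p,_=grab("side","23"); crop(p,(140,170,260,270),6,"pics/s23.png")
p,_=grab("top","23"); crop(p,(175,105,355,265),4.4,"pics/t23.png")
E
```

```text
time_s: 22.2
ee_pos: [529.7, 123.8, 76.0]
ee_rot: [-84.3, 89.7, -158.0]
force: [0.3, 0.2, 0.2]
gripper_width: 36.8
time_s: 22.62
ee_pos: [451.8, 124.2, 157.5]
ee_rot: [53.4, 89.9, -20.3]
force: [-1.3, 1.2, -0.8]
gripper_width: 50.7
time_s: 22.95
ee_pos: [333.1, 92.2, 155.4]
ee_rot: [-87.8, 89.4, -161.5]
force: [0.3, -0.4, -0.4]
gripper_width: 50.2
```

View pics/s23.png

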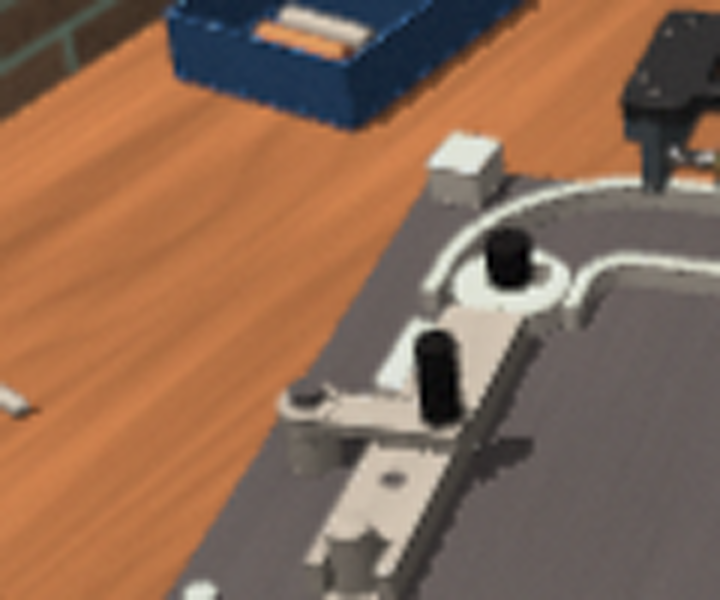

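View pics/t23.png

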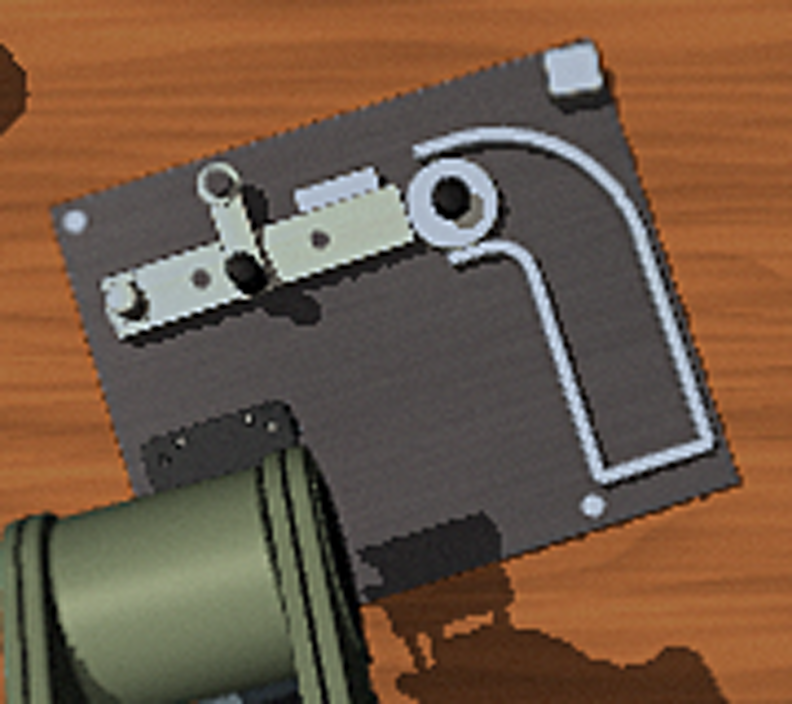

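```bash
python3 - <<'E'
from h import *
p=np.load("top23.npz")["p"]; crop(p,(210,135,260,175),16,"pics/t23b.png")
E
```

```text
(no output)
```

View pics/t23b.png

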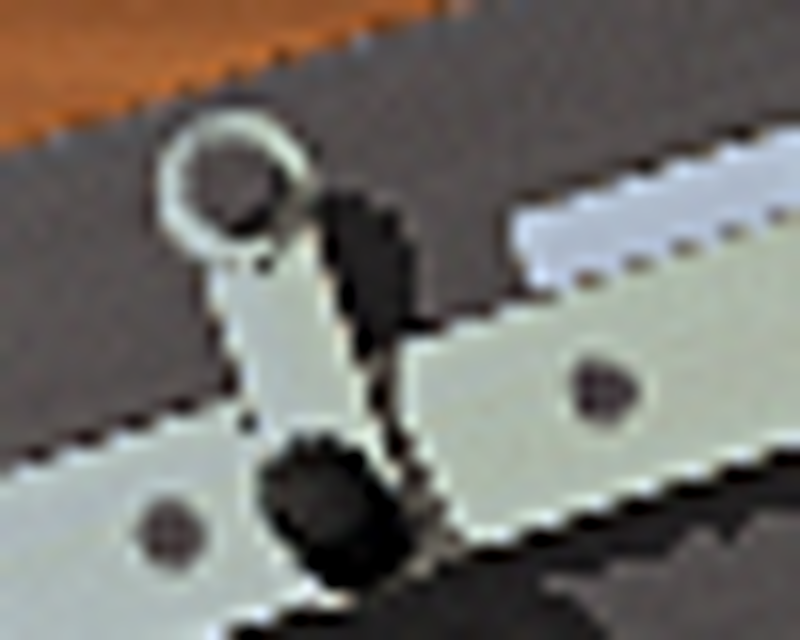

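```bash
python3 - <<'E'
from h import *
a=np.radians(16.57);R=np.array([[np.cos(a),-np.sin(a)],[np.sin(a),np.cos(a)]]);t=np.array([483.4,18.6])
f=lambda l:(np.array(l,float)+0.5)/16+[210,135]-0.5
q=lambda l,z:((onz("top",f(l),z)[:,:2]-t)@R).round(1)
h=q([(318,493)],88)[0];pv=q([(240,185)],45)[0]
print(h,pv,"ang vs nominal pivot",np.arctan2(-(h[0]-140),h[1]-90),"vs seen pivot",np.arctan2(-(h[0]-pv[0]),h[1]-pv[1]))
e=q([(215,275),(243,400),(325,235),(375,365)],45);print("arm edges",e,[np.arctan2(e[i][0]-e[i+1][0],e[i+1][1]-e[i][1]) for i in(0,2)])
print("bar corners",q([(470,545)],30))
E
```

```text
[76.2 89.4] [141.9  90. ] ang vs nominal pivot 1.5802004382750403 vs seen pivot 1.5799284930143074
arm edges [[128.   98.8]
 [105.3 100.5]
 [128.8  78.4]
 [104.1  76.8]] [np.float64(1.49604599611359), np.float64(1.635483278062679)]
bar corners [[71.9 71.3]]
```

```bash
python3 - <<'E'
from h import *
a=np.load("side0.npz")["p"];b=np.load("side23.npz")["p"]; cv2.imwrite("pics/fin.png",b[:,:,::-1])
E
```

```text
(no output)
```

View pics/fin.png

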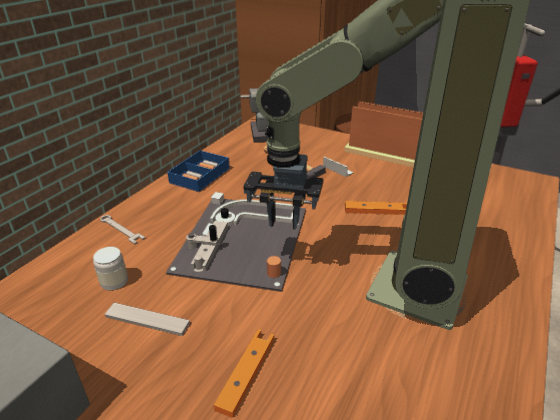

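The bar, puck and hold-down are in place. The tube (274,267), tin (110,268), plain bar (147,319) and spacer (217,199) look unmoved, and the gripper is free of everything.

```bash
python3 -c "
from workcell import env
print(env.job_done())"
```

```text
the job is handed in; nothing more can be done
None
```

I finished the job in the order asked and handed it in at about 23 s of the 72 s allowed. No verdict was reported.

**What I did**
- I gripped the bar and slid it, still at about 35° off the line, onto the post until the arm stalled at 9 N.
- I swung it about the post in the grip to roughly 10° short of the line. I then let go and pushed its side against the stop block with closed fingers until the arm stalled at about 11 N.
- I held the puck low on its knob and slid it round the bend until it pressed on the bar end at about 13 N.
- I swung the hold-down by its handle until it resisted at 15 N, against about 1.5 N of joint friction, then let go and backed away.

**Last checks, in the plate's frame**

| Item | Measured | Should be |
|---|---|---|
| Bar free end | about (90, −18) | (90, −18) |
| Puck centre | about (88, −48) | (90, −48) |
| Hold-down angle | about 1.58 rad | square at 1.57, end stop at 1.6 |

**What did not agree exactly**
- The two cameras placed the post about 4 mm apart. I centred the slot on the post using the side view alone.
- The two edges of the hold-down arm gave 1.50 and 1.64 rad on their own. Reaching the end stop therefore rests on the 15 N resistance as well as the 1.58 rad reading.
- In the picture taken just before I handed in, the tube, tin, plain bar and spacer looked unmoved. I judged that by eye, and the hammer and angle piece were not checked closely.

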